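Restock the label-roll rack

TASK

Slide the rack's gate fully open, then load every label carton that lies flat on the table: stand it upright on its thin edge in a free lane of the rack, one to a lane, and push it in under the wire roof until it is fully home against the back stop. Then slide the gate fully shut. Leave the carton already in the rack in its place and do not disturb the other things on the table.

Things in the scene. Friction and masses are not known exactly. Their poses are not given: they have to be found in the camera images.
- rack: Grey steel and chrome-wire carton rack, fixed. Origin on the table top, mid-width, where the open apron ends and the gate slot begins. +x runs along the lanes into the bays (away from the robot), y across them, z up. Base plate top 6 mm above the table, 234 mm wide, x -100 to +90 mm. Five lanes, pitch 46 mm, 43 mm clear, centred at y = -92, -46, 0, 46, 92 mm. Gate slot: x 0 to 16 mm.
- apron (a point): Middle of the loading apron on top of the base plate (rack x -50, y 0, z 6 mm). The apron (rack x -100 to 0) is open above; here the lanes are parted only by low rails 3 mm thick, tops 26 mm above the table. A carton set down here slides along its lane into the bay. Axes as the rack's.
- roof (a point): Middle of the near edge of the wire roof, on its top (rack x 30, y 0, z 90 mm). The roof's underside is 84 mm above the table; it covers rack x 30 to 88 mm. The bays, rack x 16 to 82 mm, are parted by dividers 3 mm thick, 68 mm high, and closed by a back stop at x = 82 mm. On the rack's -y side the gate's track (6 mm high, 18 mm wide) runs on to rack y = -358 mm.
- lane2 (a point): Where the centre of a carton lies when it stands fully home in the middle lane (rack x 50, y 0, z 38 mm); the other lanes lie 46 and 92 mm to either side along y. Axes as the rack's.
- gate (a joint): Low clear sliding gate across the mouths of all the lanes, its top 35 mm above the table. 0 = shut; grows in metres as it slides sideways along the rack's -y, to 0.236 = fully open, clear of every lane. Stays where it is left; friction about 1.5 N. Shut, its inner face is at rack x = 10 mm, so a carton that sticks out of its bay blocks it.
- gate_tab (a point): Centre of the graspable upper part of the gate's black upright tab: a post 12 x 12 mm, from 35 to 81 mm above the table; this point is 68 mm above the table, at rack x = -13 mm, rack y = -101 mm when shut. It moves with the gate; axes as the rack's.
- carton0: Plain cardboard carton of a label roll with a narrow white band, 64 x 64 x 28 mm, 60 to 130 g, rigid; at the start lies flat on the table if present (three or all of the four are). Origin at its centre; z is across its 28 mm thickness, x and y along the 64 mm sides.
- carton1: Plain cardboard carton of a label roll with a narrow white band, 64 x 64 x 28 mm, 60 to 130 g, rigid; at the start lies flat on the table if present (three or all of the four are). Origin at its centre; z is across its 28 mm thickness, x and y along the 64 mm sides.
- carton2: Plain cardboard carton of a label roll with a narrow white band, 64 x 64 x 28 mm, 60 to 130 g, rigid; at the start lies flat on the table if present (three or all of the four are). Origin at its centre; z is across its 28 mm thickness, x and y along the 64 mm sides.
- carton3: Plain cardboard carton of a label roll with a narrow white band, 64 x 64 x 28 mm, 60 to 130 g, rigid; at the start lies flat on the table if present (three or all of the four are). Origin at its centre; z is across its 28 mm thickness, x and y along the 64 mm sides.
- stock0: An identical carton already standing on its edge, home in one lane of the rack (exactly one of the five stock cartons is present; its lane is taken). Origin at its centre, z across its thickness.
- stock1: An identical carton already standing on its edge, home in one lane of the rack (exactly one of the five stock cartons is present; its lane is taken). Origin at its centre, z across its thickness.
- stock2: An identical carton already standing on its edge, home in one lane of the rack (exactly one of the five stock cartons is present; its lane is taken). Origin at its centre, z across its thickness.
- stock3: An identical carton already standing on its edge, home in one lane of the rack (exactly one of the five stock cartons is present; its lane is taken). Origin at its centre, z across its thickness.
- stock4: An identical carton already standing on its edge, home in one lane of the rack (exactly one of the five stock cartons is present; its lane is taken). Origin at its centre, z across its thickness.
- cup: Bystander: steel cup 72 mm across, 85 mm high; origin under its centre.
- jar: Bystander: amber glass jar 48 mm across, 90 mm high; origin under its centre.
- tape: Bystander: roll of clear tape lying flat, 72 mm across, 24 mm high; origin under its centre.
- ramekin: Bystander: white ceramic ramekin 84 mm across, 45 mm high; origin under its centre.
- can: Bystander: steel can 70 mm across, 80 mm high; origin under its centre.
- shaker: Bystander: small steel shaker 34 mm across, 50 mm high; origin under its centre.
Mind the look-alikes: they are no part of the job. What is shaped like the carton3 but black is not meant.

How it is judged:
By the outcome, as a careful person would: the job done as asked, in the order asked, and still so for the second after the job is handed in, with the robot touching nothing.
Of carton0, carton1, carton2, carton3 only 3 to 4 are there at a start; the rules pass over those that are not, and their reading is None.
Of stock0, stock1, stock2, stock3, stock4 only 1 to 1 are there at a start; the rules pass over those that are not, and their reading is None.
At some moment in a run one of carton0, carton1, carton2, carton3 may be knocked a few centimetres aside while the robot is not near it.
Once in a run the grip may slacken for a moment while it holds something.
It also fails if it takes over 210 s, if anything falls off the work surface, if the arm or the gripper's body presses on something with over 40 N, if the wrist force passes 120 N, or if a joint passes its speed limit or range.

ROBOT

A 6-joint arm with a two-finger parallel gripper is mounted at the origin on the work surface. World frame = base frame: x ahead of the robot, y to its left, z up, the work surface at z = 0. Lengths are in mm, angles in rad, forces in N, time in s.
With the tool pointing down it reaches from about 275 to 750 mm from the base axis. Payload 10.2 kg.
Tool frame: the origin (TCP) lies midway between the tips of the shut fingers; the grasp point (between the pads) lies 19 mm behind it; z points along the fingers, y is the line along which they close (so a half turn about z gives the same grasp; the last joint's range is limited). The gripper opens to 85 mm and grips with 20 to 120 N. Pads are 22 mm wide; open, the fingers measure 114 mm over their backs; the gripper's body (76 mm by 85 mm) begins 54 mm behind the grasp point. The pads swing forward as they close: fully open they stand 13 mm farther back than shut.
Start: joints at [-1.522, 0.313, 1.498, -0, 1.331, -0.223], TCP at [140.931, -505.737, 231.294] pointing down, gripper open.
Joint ranges: [-2.94, 2.94], [-0.97, 2.17], [0.19, 2.56], [-1.23, 4.37], [0.02, 3.11], [-2.88, 2.88]. Speed limits (rad/s): [2.39, 2.39, 3.01, 3.14, 3.14, 3.14].

INTERFACE

Orientations are given as a unit quaternion [w, x, y, z].
In Python, from rig import ctrl gives the robot as it stands.
- The arm moves only by the tool send_rows, never from a script. Its argument "targets" is a list of rows, each a list of 7 numbers: the closure, from -1 (fully open) to 1 (shut), so that 0 is half open, then the shift along the tool's x, y, z in m, then the turn, a rotation vector about the tool's x, y, z in rad. In form: [[claw, dx, dy, dz, ax, ay, az], ...]. A call has exactly 10 rows; each row shifts and turns the commanded pose from where the row before left it, along the tool's axes as they then stand; what a row does not reach is not made up. A row lasts 1/8 s, in which the tool goes at most 62.5 mm and 10.7 degrees, less where a joint would pass 70% of its speed; a pose out of reach is approached as far as the arm can. A call with a gripper value outside its range is refused whole. The fingers move at their own pace and stop on an object; "squeeze" is the grip in N (left out, the last holds). Time passes only in rows, so rows that do not move let the fingers close, or fill a call up. It gives the time, the measured TCP pose, the force, the opening and the grip force at its end, in the units of the state.
- ctrl.sense(): the state, without advancing time (a new reading comes with each control period).
- ctrl.capture(name): name is "scene" or "top" or "wrist"; returns a dict with "img" (384x512x3 uint8, red, green, blue), "camera_matrix" (3x3 intrinsics, pixels), "k1" (the pictures are not rectified: a ray, as slopes to the right and down, at radius r is drawn at 1 + k1 r^2 times it, then the intrinsics apply), "R" (3x3) and "t" (3): a world point X has camera coordinates R X + t. Camera axes: x right, y down, z forward; pixel columns grow to the right and rows downward; lengths in mm; the calibration is good to about 2 mm. A picture is of the moment at which its call begins. There is no depth.
- ctrl.finish_job(): hands the job in; it is judged then, once.
Trained networks look in a picture, given as the dict that the camera call returned (one of the last four; its "shot" number tells which), for a name from the list of things; names that differ only in an ending like _2 or _b are one class to them, and where a whole thing is asked for, a point or a joint stands for the part that bears it (a point fixed in the world has none). Each returns a list of dicts, best first, with "score" (0 to 1); they miss things now and then, are a little off and sometimes report something else, mostly with a low value. They report only what shows in the picture. A call takes as long as a camera call. They do not tell look-alikes from the thing itself.
- ctrl.boxes_of(query, picture): "extent" ([left, top, width, height] in pixels, round what is visible of it).
- ctrl.landmark_of(query, picture): "point" ([column, row] in pixels: a listed point, or the origin of a listed thing).
The state is a dict: "time_s": time; "joints": joint angles; "dq": joint speeds; "tau": joint torques, N m; "eef_pos": TCP position; "ee_rot": TCP orientation; "force": force on the tool from outside, world axes, zero at the start; "wrist_torque": the same for the moment, N m; "grip_width": opening from 0.0 (shut) to 1.0 (fully open); "grip_force": force on a finger pad.
Only numpy, scipy, OpenCV 4.12 (cv2) and the standard library are available. Lean on these libraries where they do the work, as an engineer would, in place of code of your own. Each camera call takes 0.05 s, during which the arm holds its last target. There are 200 camera calls.

## Working session

There is one attempt and no reset: what is moved stays moved. The work goes in short steps, Python scripts to look and compute and a tool call to move; the robot and the scene stay as the last step left them, time stands still between calls to the robot, and variables do not carry over. Pictures are saved under pics/ and viewed, at most 14 in all, crops included, and the job is handed in when it is done.

Besides the shell and the picture viewer there is one more tool, called after "Call:" by a JSON object that holds its "api" and its "payload", one argument or row to a line. send_rows: Moves the arm, as the interface text tells. Its arguments: {"type":"object","properties":{"targets":{"type":"array"},"squeeze":{"type":"number"}},"required":["targets"]}

```bash
ls; mkdir -p pics; cat > h.py <<'E'
import numpy as np, cv2
from rig import ctrl
from scipy.spatial.transform import Rotation as R
def cap(n,save=None):
    p=ctrl.capture(n)
    if save: cv2.imwrite('pics/'+save,cv2.cvtColor(p['img'],cv2.COLOR_RGB2BGR))
    return p
def ray(p,uv):
    K=np.array(p['camera_matrix']);k=p['k1']
    d=np.array([(uv[0]-K[0,2])/K[0,0],(uv[1]-K[1,2])/K[1,1]]);u=d.copy()
    for _ in range(30): u=d/(1+k*(u@u))
    Rm=np.array(p['R']);t=np.array(p['t'])
    return -Rm.T@t, Rm.T@np.array([u[0],u[1],1.])
def onz(p,uv,z):
    c,d=ray(p,uv); return c+d*(z-c[2])/d[2]
def proj(p,X):
    c=np.array(p['R'])@np.array(X,float)+np.array(p['t']);u=c[:2]/c[2];u=u*(1+p['k1']*(u@u))
    K=np.array(p['camera_matrix']);return np.array([K[0,0]*u[0]+K[0,2],K[1,1]*u[1]+K[1,2]])
E
python3 - <<'E'
from h import *
s=ctrl.sense();print(s)
for n in ['scene','top']:
    p=cap(n,n+'0.png');print(n,'cam at',-np.array(p['R']).T@p['t'])
    for q in ['carton0','stock0','gate_tab','apron','roof','lane2','cup','jar','tape','ramekin','can','shaker']:
        r=ctrl.landmark_of(q,p)
        print(q,[(np.round(x['point']).tolist(),round(x['score'],2)) for x in r][:7])
        if n=='top':
            z={'carton0':14,'stock0':38,'gate_tab':68,'apron':6,'roof':90,'lane2':38}.get(q,0)
            print('   ',[onz(p,x['point'],z).round().tolist() for x in r][:7])
E
```

```text
pics
{'time_s': 0.0, 'joints': array([-1.52243097e+00,  3.13451024e-01,  1.49842336e+00, -2.51236035e-05,
        1.33102264e+00, -2.23446288e-01]), 'dq': array([ 0.00078773, -0.00118516,  0.0002468 ,  0.00046753, -0.00396628,
        0.00219328]), 'tau': array([ 7.26265607e-04, -4.12262785e+01, -2.59743673e+01, -9.79528522e-05,
        4.11902263e-03,  3.96661136e-06]), 'eef_pos': array([ 140.89631635, -505.47165226,  230.73972588]), 'ee_rot': array([-6.50751476e-04,  9.90778394e-01,  1.35490770e-01,  4.48656739e-05]), 'force': array([ 0.20175244, -0.08149203, -0.62152612]), 'wrist_torque': array([0.0312054 , 0.02351526, 0.03631826]), 'grip_force': 0.0, 'grip_width': 1.0007821364921452}
scene cam at [ 836.01695748 -490.87373665 1047.34487641]
carton0 [([203.0, 241.0], 0.94), ([282.0, 134.0], 0.94), ([157.0, 292.0], 0.75), ([262.0, 103.0], 0.65), ([355.0, 138.0], 0.58)]
stock0 [([312.0, 175.0], 0.56)]
gate_tab [([265.0, 216.0], 0.78), ([270.0, 314.0], 0.48)]
apron [([270.0, 192.0], 0.75), ([269.0, 314.0], 0.55), ([156.0, 293.0], 0.25), ([215.0, 350.0], 0.22)]
roof [([294.0, 189.0], 0
[... 915 characters left out ...]
.0, 80.0, 6.0]]
roof [([221.0, 164.0], 0.87), ([160.0, 128.0], 0.42)]
    [[608.0, 97.0, 90.0], [702.0, 264.0, 90.0]]
lane2 [([231.0, 164.0], 0.56), ([196.0, 161.0], 0.39), ([320.0, 230.0], 0.34), ([229.0, 198.0], 0.32)]
    [[618.0, 75.0, 38.0], [626.0, 172.0, 38.0], [443.0, -176.0, 38.0], [524.0, 77.0, 38.0]]
cup [([162.0, 123.0], 0.81)]
    [[745.0, 282.0, 0.0]]
jar [([293.0, 139.0], 0.88), ([401.0, 200.0], 0.47)]
    [[707.0, -104.0, 0.0], [536.0, -419.0, 0.0]]
tape [([109.0, 205.0], 0.59)]
    [[500.0, 420.0, 0.0]]
ramekin [([388.0, 164.0], 0.95)]
    [[640.0, -384.0, 0.0]]
can [([340.0, 138.0], 0.67)]
    [[714.0, -241.0, 0.0]]
shaker [([395.0, 200.0], 0.72)]
    [[534.0, -402.0, 0.0]]
```

```bash
python3 - <<'E'
import cv2
a=cv2.imread('pics/top0.png');cv2.imwrite('pics/top0c.png',cv2.resize(a[90:330,80:430],None,fx=2.28,fy=2.28,interpolation=cv2.INTER_CUBIC))
b=cv2.imread('pics/scene0.png');cv2.imwrite('pics/scene0c.png',cv2.resize(b[80:370,130:400],None,fx=2.05,fy=2.05,interpolation=cv2.INTER_CUBIC))
E
```

```text
(no output)
```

View pics/top0c.png

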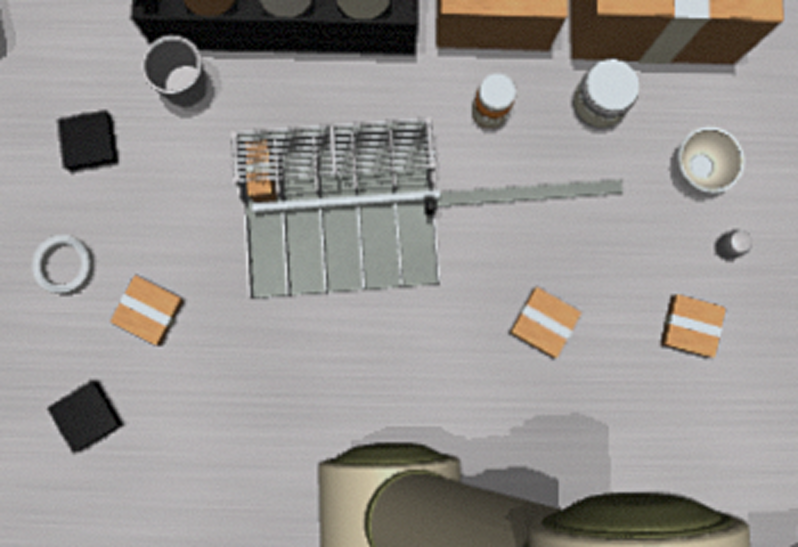

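View pics/scene0c.png

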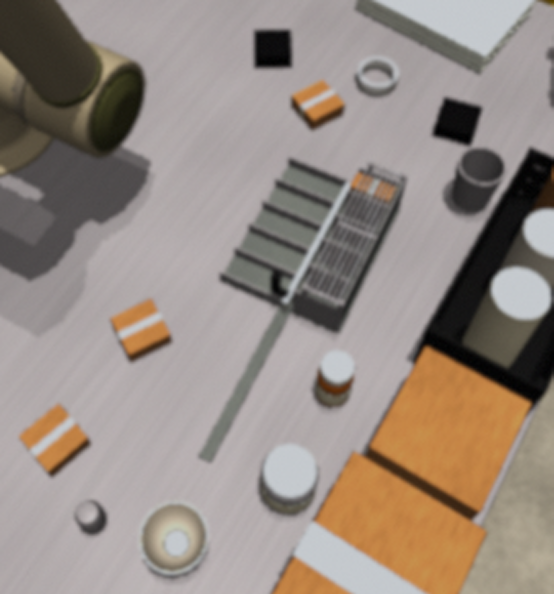

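Top view: orange cartons with a white band are at (145,222), (320,232) and (383,234). The black boxes at (113,154) and (116,276) are look-alikes, and the large brown boxes at the top are background. The stock carton stands in the leftmost (+y) lane, at (194,164). The gate tab is at (268,180) and the track runs right from there. I choose the three orange cartons.

```bash
python3 - <<'E'
from h import *
p=cap('top')
f=lambda c:(80+c[0]/2.28,90+c[1]/2.28)
A=onz(p,f((252,298)),6);B=onz(p,f((439,284)),6)
C=onz(p,f((439,198)),6);D=onz(p,f((622,186)),6)
print(A,B,C,D)
for P,Q in((A,B),(C,D)):
    d=P-Q;print(np.degrees(np.arctan2(-d[0],d[1])),np.linalg.norm(d))
th=np.arctan2(-(A-B)[0],(A-B)[1]);m=(A+B)/2
print('origin',m[:2]+100*np.array([np.cos(th),np.sin(th)]),th)
# band/carton detail by colour
hsv=cv2.cvtColor(p['img'],cv2.COLOR_RGB2HSV)
img=cv2.cvtColor(p['img'],cv2.COLOR_RGB2BGR)
tiles=[]
for u,v in((145,222),(320,232),(383,234),(113,154),(116,276),(268,180)):
    tiles.append(cv2.resize(img[v-22:v+22,u-22:u+22],(264,264),interpolation=cv2.INTER_CUBIC))
cv2.imwrite('pics/crop1.png',np.vstack([np.hstack(tiles[:3]),np.hstack(tiles[3:])]))
w=cap('wrist','w0.png');print('wrist cam',-np.array(w['R']).T@w['t'],np.array(w['R']),w['camera_matrix'])
E
```

```text
[461.7568292  183.47228901   6.        ] [484.09704493 -45.73855567   6.        ] [591.84188711 -44.23535772   6.        ] [ 613.03469626 -275.97062579    6.        ]
5.566795361499482 230.29697469999306
5.225316932313428 232.70231977213584
origin [572.45531557  78.56747857] 0.09715890784291394
wrist cam [ 213.61504461 -486.34035227  373.92641909] [[ 0.2679972  -0.9634192  -0.00097319]
 [-0.91995733 -0.256207    0.29670941]
 [-0.28610488 -0.078622   -0.95496732]] [[282.62416997   0.         253.56851607]
 [  0.         282.62416997 196.186521  ]
 [  0.           0.           1.        ]]
```

View pics/crop1.png

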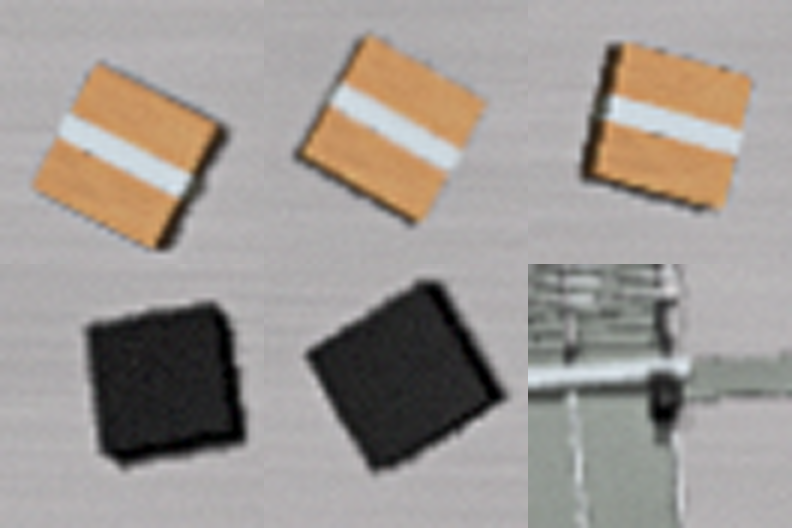

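Call:
{"api": "send_rows", "payload": {
  "targets": [
    [0,0.05,-0.033,0.003,0,0,0],
    [0,0.05,-0.033,0.003,0,0,0],
    [0,0.05,-0.033,0.003,0,0,0],
    [0,0.05,-0.033,0.003,0,0,0],
    [0,0.05,-0.033,0.003,0,0,0],
    [0,0.05,-0.033,0.003,0,0,0],
    [0,0.05,-0.033,0.003,0,0,0],
    [0,0.05,-0.033,0.003,0,0,0],
    [0,0.05,-0.033,0.003,0,0,0.08],
    [0,0.05,-0.033,0.003,0,0,0.098]
  ],
  "squeeze": 60
}}

```text
time_s: 2.65
eef_pos: [538.6, -55.1, 201.4]
ee_rot: [0.0, 0.999, 0.046, 0.0]
force: [-0.8, -1.2, 0.9]
grip_width: 0.502
grip_force: 0.0
```

```bash
cat >> h.py <<'E'
def go(pos,yaw=None,n=None,st=None):
    """tool-frame shift from now to pos (tool down), turn so that tool y is at angle yaw"""
    s=ctrl.sense();p=s['eef_pos'];q=s['ee_rot'];M=R.from_quat([q[1],q[2],q[3],q[0]]).as_matrix()
    d=np.array(pos,float)-p
    out='eef %s d_world %s d_tool %s'%(p.round(1),d.round(1),(M.T@d).round(1))
    ya=np.arctan2(M[1,1],M[0,1])
    if yaw is not None: out+=' turn_z_tool %.3f'%(-((yaw-ya+np.pi/2)%np.pi-np.pi/2))
    print(out,'yaw_y %.3f'%ya,'tz',M[:,2].round(3),'F',s['force'].round(1),'grip',round(s['grip_width'],3),round(s['grip_force'],1),'t',round(s['time_s'],2),'q',s['joints'].round(2))
E
python3 - <<'E'
from h import *
p=cap('wrist','w1.png')
go((568,-24,60),-1.477)
for q,z in(('gate_tab',68),('apron',6),('roof',90)):
    print(q,[(np.round(x['point']).tolist(),round(x['score'],2),onz(p,x['point'],z).round(1).tolist()) for x in ctrl.landmark_of(q,p)][:3])
E
```

```text
eef [541.6 -50.7 200.6] d_world [  26.4   26.7 -140.6] d_tool [ 28.4 -23.9 140.7] turn_z_tool -0.005 yaw_y -1.482 tz [ 0.002  0.002 -1.   ] F [-2.1  5.6 -1.3] grip 0.497 0.0 t 2.7 q [-0.31  0.38  1.49  0.    1.27  1.17]
gate_tab [([230.0, 155.0], 0.66, [567.9, -30.3, 68.0])]
apron [([149.0, 174.0], 0.86, [526.2, 71.2, 6.0]), ([475.0, 268.0], 0.67, [434.6, -367.7, 6.0])]
roof [([98.0, 109.0], 0.57, [601.0, 83.9, 90.0])]
```

View pics/w1.png

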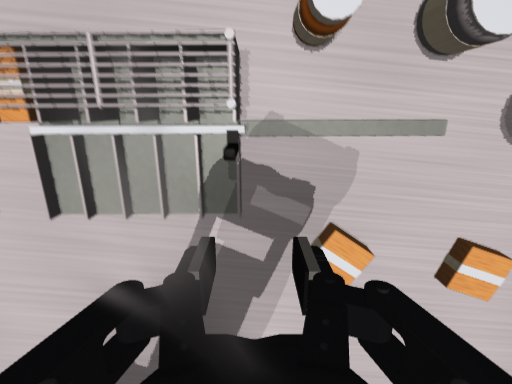

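```bash
python3 - <<'E'
from h import *
import cv2
p=cap('wrist')
for n,uv,z in(('FL',(50,218),6),('FR',(241,215),6),('gateL',(31,130),35),('gateR',(244,129),35),('trk0',(252,135),6),('trk1',(446,135.5),6),('tabtop',(232,156),81),('tabbot',(235,140),35)):
    print(n,onz(p,uv,z).round(1))
go((568,-27,60),-1.477)
g=cv2.cvtColor(p['img'],cv2.COLOR_RGB2BGR)[100:240,20:270]
cv2.imwrite('pics/w1c.png',cv2.resize(g,None,fx=3.2,fy=3.2,interpolation=cv2.INTER_CUBIC))
E
```

```text
FL [453.8 197.5   6. ]
FR [481.4 -46.1   6. ]
gateL [567.9 184.6  35. ]
gateR [590.6 -41.6  35. ]
trk0 [582.6 -50.7   6. ]
trk1 [ 603.8 -277.1    6. ]
tabtop [568.4 -33.8  81. ]
tabbot [578.2 -32.9  35. ]
eef [537.2 -57.1 201.1] d_world [  30.8   30.1 -141.1] d_tool [ 33.6 -27.1 141.1] turn_z_tool 0.001 yaw_y -1.476 tz [-0.001 -0.    -1.   ] F [ 0.1 -0.6  0.5] grip 0.498 0.0 t 2.9 q [-0.32  0.37  1.5  -0.    1.27  1.15]
```

View pics/w1c.png

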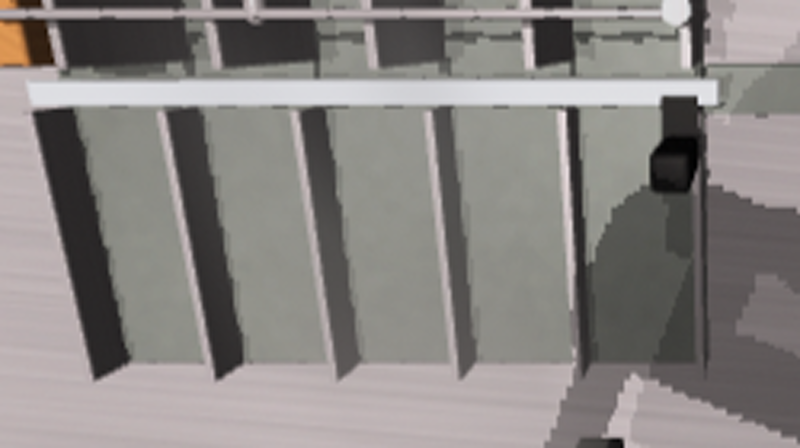

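```bash
python3 - <<'E'
from h import *
from scipy.optimize import least_squares
p=cap('wrist')
c=[(97,380,113.5),(216,380,67.5),(338,380,21.5),(460,380,-24.5),(583,378,-70.5),(706,375,-116.5)]
pts=[((20+u/3.2,100+v/3.2),(-100,y,26)) for u,v,y in c]+[((20+671/3.2,100+171/3.2),(-13,-101,81))]
W=np.array([onz(p,uv,r[2])[:2] for uv,r in pts]);Q=np.array([r[:2] for _,r in pts],float)
def f(a): 
    cs,s=np.cos(a[2]),np.sin(a[2]);return (W-(Q@np.array([[cs,s],[-s,cs]])+a[:2])).ravel()
r=least_squares(f,[572,79,.09]);print(r.x,r.fun.reshape(-1,2).round(1))
go((568,-27,60),-1.477); print(-np.array(p['R']).T@p['t'])
E
```

```text
[5.73179434e+02 7.68969660e+01 8.62748246e-02] [[-1.6  0.7]
 [-1.3  1.7]
 [-0.9  1.6]
 [-0.5  1.5]
 [ 0.7  1.2]
 [ 2.3  0.9]
 [ 1.3 -7.5]]
eef [537.  -57.6 201.4] d_world [  31.    30.6 -141.4] d_tool [ 33.8 -27.6 141.3] turn_z_tool -0.000 yaw_y -1.477 tz [-0. -0. -1.] F [-0.6 -0.1 -0. ] grip 0.494 0.0 t 2.95 q [-0.32  0.37  1.5  -0.    1.27  1.15]
[612.35513145 -50.89564349 343.73547284]
```

Call:
{"api": "send_rows", "payload": {
  "targets": [
    [0,0.011,-0.0082,0,0,0,0],
    [0,0.011,-0.0082,0,0,0,0],
    [0,0.011,-0.0082,0.01,0,0,0],
    [0,0,0,0.04,0,0,0],
    [0,0,0,0.04,0,0,0],
    [0,0,0,0.04,0,0,0],
    [0,0,0,0.02,0,0,0],
    [1,0,0,0,0,0,0],
    [1,0,0,0,0,0,0],
    [1,0,0,0,0,0,0]
  ],
  "squeeze": 40
}}

```text
time_s: 4.2
eef_pos: [568.4, -29.2, 51.8]
ee_rot: [0.0, 0.999, 0.047, 0.001]
force: [2.2, 0.1, -5.2]
grip_width: 0.132
grip_force: 40.9
```

Call:
{"api": "send_rows", "payload": {
  "targets": [
    [1,0,0,0,0,0,0],
    [1,0,0,0,0,0,0],
    [1,0,0.01,0,0,0,0],
    [1,0,0.01,0,0,0,0],
    [1,0,0.01,0,0,0,0],
    [1,0,0.01,0,0,0,0],
    [1,0,0,0,0,0,0],
    [1,0,0,0,0,0,0],
    [1,0,0,0,0,0,0],
    [1,0,0,0,0,0,0]
  ]
}}

```text
time_s: 5.45
eef_pos: [572.3, -69.9, 51.7]
ee_rot: [0.001, 0.999, 0.047, 0.001]
force: [4.6, -0.0, -0.6]
grip_width: 0.129
grip_force: 41.5
```

```bash
python3 - <<'E'
from h import *
go((568,-27,60),-1.477)
E
```

```text
eef [572.3 -69.9  51.7] d_world [-4.3 42.9  8.3] d_tool [ -0.3 -43.1  -8.3] turn_z_tool -0.000 yaw_y -1.477 tz [ 0.002 -0.001 -1.   ] F [ 4.6 -0.  -0.6] grip 0.129 41.5 t 5.45 q [-0.32  0.62  1.54 -0.    0.98  1.15]
```

Call:
{"api": "send_rows", "payload": {
  "targets": [
    [1,0.0004,0.022,0,0,0,0],
    [1,0.0003,0.022,0,0,0,0],
    [1,0.0003,0.022,0,0,0,0],
    [1,0.0003,0.022,0,0,0,0],
    [1,0.0003,0.022,0,0,0,0],
    [1,0.0003,0.022,0,0,0,0],
    [1,0.0003,0.022,0,0,0,0],
    [1,0.0003,0.022,0,0,0,0],
    [1,0.0001,0.01,0,0,0,0],
    [1,0.0001,0.005,0,0,0,0]
  ]
}}

```text
time_s: 6.7
eef_pos: [590.6, -256.2, 51.1]
ee_rot: [-0.005, 0.999, 0.047, -0.003]
force: [-10.8, 34.1, 19.4]
grip_width: 0.13
grip_force: 44.6
```

```bash
python3 - <<'E'
from h import *
go((568.4,-29.2,60),-1.477)
E
```

```text
eef [ 590.6 -256.2   51.1] d_world [-22.2 227.    8.9] d_tool [  -1.  -228.2   -6.6] turn_z_tool -0.001 yaw_y -1.478 tz [-0.006  0.01  -1.   ] F [-10.8  34.1  19.4] grip 0.13 44.6 t 6.7 q [-0.59  0.75  1.29  0.01  1.11  0.88]
```

Call:
{"api": "send_rows", "payload": {
  "targets": [
    [1,0,-0.006,0,0,0,0],
    [1,0,0,0,0,0,0],
    [0,0,0,0,0,0,0],
    [0,0,0,0,0,0,0],
    [0,0,0,0,0,0,0],
    [-0.2,0,0,-0.03,0,0,0],
    [-1,0,0,-0.04,0,0,0],
    [-1,0,0,-0.04,0,0,0],
    [-1,0,0,-0.04,0,0,0],
    [-1,0,0,0,0,0,0]
  ]
}}

```text
time_s: 7.95
eef_pos: [592.7, -253.8, 204.7]
ee_rot: [0.002, 0.999, 0.047, 0.002]
force: [-0.1, -0.4, -0.3]
grip_width: 0.999
grip_force: 0.0
```

```bash
cat >> h.py <<'E'
O=np.array([573.,80.]);TH=0.0975
def rk(x,y,z=None):
    c,s=np.cos(TH),np.sin(TH);w=O+[c*x-s*y,s*x+c*y]
    return w if z is None else np.array([*w,z])
def rkinv(w):
    c,s=np.cos(TH),np.sin(TH);d=np.array(w[:2])-O;return np.array([c*d[0]+s*d[1],-s*d[0]+c*d[1]])
def cartons(p,z=28):
    hsv=cv2.cvtColor(p['img'],cv2.COLOR_RGB2HSV)
    m=((hsv[...,0]>7)&(hsv[...,0]<22)&(hsv[...,1]>90)&(hsv[...,2]>165)).astype(np.uint8)
    m=cv2.morphologyEx(m,cv2.MORPH_CLOSE,np.ones((9,9),np.uint8))
    res=[]
    cs,_=cv2.findContours(m,cv2.RETR_EXTERNAL,cv2.CHAIN_APPROX_NONE)
    for c in cs:
        if cv2.contourArea(c)<150: continue
        W=np.array([onz(p,q[0],z)[:2] for q in c],np.float32)
        (x,y),(w,h),a=cv2.minAreaRect(W)
        if 50<w<80 and 50<h<80: res.append((round(x,1),round(y,1),round(w,1),round(h,1),round(np.radians(((a-np.degrees(TH)+45)%90)-45)+TH,3)))
    return res
def plan(pos,Mt):
    s=ctrl.sense();q=s['ee_rot'];M=R.from_quat([q[1],q[2],q[3],q[0]]).as_matrix();d=np.array(pos,float)-s['eef_pos']
    rv=R.from_matrix(M.T@Mt).as_rotvec()
    print('eef',s['eef_pos'].round(1),'rotvec',rv.round(3),'ang',np.linalg.norm(rv).round(3),'| shift now-frame',(M.T@d).round(1),'| target-frame',(Mt.T@d).round(1),'| F',s['force'].round(1),'grip',round(s['grip_width'],3),round(s['grip_force'],1),'t',round(s['time_s'],2),'q',s['joints'].round(2))
def down(a):  # tool down, tool y at world angle a
    y=np.array([np.cos(a),np.sin(a),0]);z=np.array([0,0,-1.]);return np.stack([np.cross(y,z),y,z],1)
def tilt(M,a,axis='y'): return M@R.from_euler(axis,a).as_matrix()
E
python3 - <<'E'
from h import *
p=cap('top');print('top',cartons(p));w=cap('wrist','w2.png');print('wrist',cartons(w))
x=439;y=-179
plan((x,y,120),down(TH))
E
```

```text
top [(444.1, 309.8, 62.6, 62.1, np.float64(-0.425)), (934.9, 295.8, 78.0, 74.5, np.float64(0.066))]
wrist [(437.2, -358.5, 62.7, 62.6, np.float64(-0.246))]
eef [ 591.6 -253.   200.7] rotvec [-1.000e-03  0.000e+00 -1.574e+00] ang 1.574 | shift now-frame [-144.9  -88.    80.8] | target-frame [  88.5 -144.7   80.7] | F [-1.   0.3  0.1] grip 1.001 0.0 t 8.05 q [-0.59  0.6   1.14 -0.    1.4   0.89]
```

Call:
{"api": "send_rows", "payload": {
  "targets": [
    [-1,-0.0527,0.0243,0,0,0,0],
    [-1,-0.0527,0.0243,0,0,0,0],
    [-1,-0.0527,0.0243,0,0,0,0],
    [-1,0,0,0.011,0,0,-0.1753],
    [-1,0,0,0.011,0,0,-0.1753],
    [-1,0,0,0.011,0,0,-0.1753],
    [-1,0,0,0.011,0,0,-0.1753],
    [-1,0,0,0.011,0,0,-0.1753],
    [-1,0,0,0.011,0,0,-0.1753],
    [-1,0,0,0.011,0,0,-0.1753]
  ]
}}

```text
time_s: 9.3
eef_pos: [440.7, -339.9, 122.4]
ee_rot: [-0.001, 0.788, 0.616, -0.0]
force: [-0.2, 0.1, -0.3]
grip_width: 0.998
grip_force: 0.0
```

```bash
python3 - <<'E'
from h import *
w=cap('wrist','w3.png');print('wrist',cartons(w))
print('top',cartons(cap('top')))
plan((441.5,-341,-2),down(-.246))
E
```

```text
wrist []
top [(439.5, -174.3, 61.3, 61.7, np.float64(-0.509)), (444.1, 309.8, 62.6, 62.1, np.float64(-0.425)), (934.8, 297.2, 78.0, 77.4, np.float64(0.065))]
eef [ 440.3 -339.5  122. ] rotvec [-0.004 -0.003 -0.003] ang 0.005 | shift now-frame [ -1.5   2.  123.9] | target-frame [ -1.1   1.5 124. ] | F [ 0.7 -0.3 -0.3] grip 1.002 0.0 t 9.4 q [-0.87  0.49  1.54 -0.    1.12 -0.62]
```

View pics/w3.png

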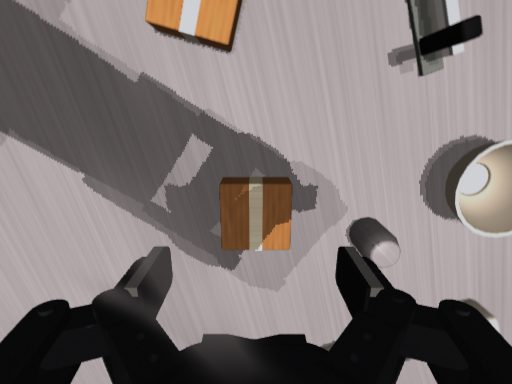

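The wrist view shows the orange carton at (256,214), centred between the fingers and square to them. The shaker at (375,240) is clear of the right finger.

Call:
{"api": "send_rows", "payload": {
  "targets": [
    [-1,-0.0015,0.002,0.03,0,0,0],
    [-1,0,0,0.03,0,0,0],
    [-1,0,0,0.03,0,0,0],
    [-1,0,0,0.02,0,0,0],
    [-1,0,0,0.0135,0,0,0],
    [-1,0,0,0,0,0,0],
    [1,0,0,0,0,0,0],
    [1,0,0,0,0,0,0],
    [1,0,0,0,0,0,0],
    [1,0,0,0,0,0,0]
  ],
  "squeeze": 70
}}

```text
time_s: 10.65
eef_pos: [443.3, -343.0, 2.0]
ee_rot: [0.001, 0.79, 0.613, 0.0]
force: [-0.6, -0.1, 6.1]
grip_width: 0.73
grip_force: 77.1
```

Call:
{"api": "send_rows", "payload": {
  "targets": [
    [1,0,0,-0.02,0,0,0],
    [1,0,0,-0.03,0,0,0],
    [1,0,0,-0.04,0,0,0],
    [1,0,0,-0.04,0,0,0],
    [1,0,0,-0.04,0,0,0],
    [1,0,0,-0.02,0,0,0],
    [1,0,0,0,0,0,0],
    [1,0,0,0,0,0,0],
    [1,0,0,0,0,0,0],
    [1,0,0,0,0,0,0]
  ]
}}

```text
time_s: 11.9
eef_pos: [442.6, -342.2, 190.1]
ee_rot: [-0.001, 0.79, 0.613, -0.0]
force: [-0.2, 0.3, -0.7]
grip_width: 0.733
grip_force: 76.8
```

```bash
python3 - <<'E'
from h import *
w=cap('wrist','w4.png');print('wrist',cartons(w,0))
L=rk(-62,46+33)
plan((*L,190),down(TH))
E
```

```text
wrist []
eef [ 442.7 -342.3  190.3] rotvec [-0.001 -0.001 -0.347] ang 0.347 | shift now-frame [494.6 -63.4   0.6] | target-frame [4.866e+02 1.088e+02 3.000e-01] | F [-0.2  0.4 -0.4] grip 0.732 76.8 t 11.95 q [-0.87  0.42  1.45 -0.    1.27 -0.62]
```

View pics/w4.png

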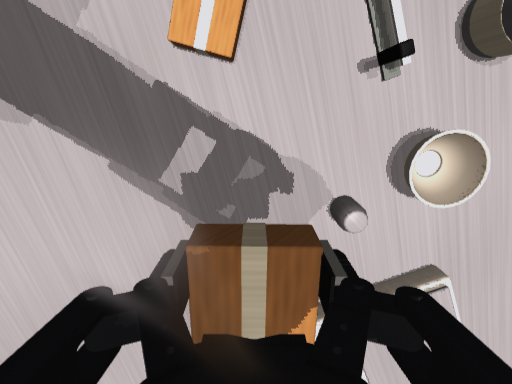

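Call:
{"api": "send_rows", "payload": {
  "targets": [
    [1,0.0611,-0.0076,0,0,0,0],
    [1,0.0611,-0.0076,0,0,0,0],
    [1,0.0611,-0.0076,0,0,0,0],
    [1,0.0611,-0.0076,0,0,0,0],
    [1,0.0611,-0.0076,0,0,0,0],
    [1,0.0611,-0.0076,0,0,0,0],
    [1,0.0611,-0.0076,0,0,0,0],
    [1,0.0611,-0.0076,0,0,0,0],
    [1,0,0,0,0,0,-0.1735],
    [1,0,0,0,0,0,-0.1735]
  ]
}}

```text
time_s: 13.2
eef_pos: [504.6, 147.1, 190.5]
ee_rot: [-0.0, 0.669, 0.743, -0.0]
force: [0.4, -0.9, -2.1]
grip_width: 0.733
grip_force: 76.8
```

Call:
{"api": "send_rows", "payload": {
  "targets": [
    [1,0,0,0,0,0,0],
    [1,0,0,0,0,0.1,0],
    [1,0,0,0,0,0.15,0],
    [1,0,0,0,0,0.17,0],
    [1,0,0,0,0,0.17,0],
    [1,0,0,0,0,0.17,0],
    [1,0,0,0,0,0.17,0],
    [1,0,0,0,0,0.17,0],
    [1,0,0,0,0,0.17,0],
    [1,0,0,0,0,0,0]
  ]
}}

```text
time_s: 14.45
eef_pos: [504.7, 145.4, 189.1]
ee_rot: [-0.441, 0.543, 0.594, 0.397]
force: [-0.1, 0.4, -0.7]
grip_width: 0.732
grip_force: 76.8
```

```bash
python3 - <<'E'
from h import *
w=cap('wrist','w5.png')
plan(rk(-62,72.5,90),tilt(down(TH),1.27))
print(rkinv(ctrl.sense()['eef_pos']))
E
```

```text
eef [504.9 145.8 190.1] rotvec [ 0.001  0.003 -0.004] ang 0.005 | shift now-frame [-95.4  -0.2  30.3] | target-frame [-95.5  -0.6  30. ] | F [-0.2  0.9 -1.4] grip 0.733 76.8 t 14.5 q [-0.4   0.62  1.68  1.01  1.71 -0.84]
[-61.37442429  72.12918183]
```

View pics/w5.png

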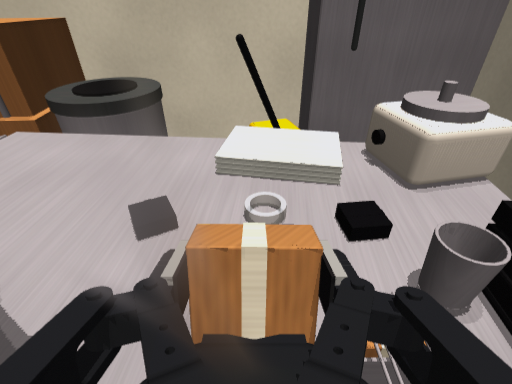

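Call:
{"api": "send_rows", "payload": {
  "targets": [
    [1,-0.0229,0,0.0071,0,0,0],
    [1,-0.0229,0,0.0071,0,0,0],
    [1,-0.0229,0,0.0071,0,0,0],
    [1,-0.0229,0,0.0071,0,0,0],
    [1,-0.0229,0,0.0071,0,0,0],
    [1,-0.0067,0,0.0021,0,0,0],
    [1,-0.0047,0,0.0015,0,0,0],
    [1,0,0,0,0,0,0],
    [1,0,0,0,0,0,0],
    [1,0,0,0,0,0,0]
  ]
}}

```text
time_s: 15.75
eef_pos: [504.9, 146.2, 59.3]
ee_rot: [-0.439, 0.541, 0.596, 0.399]
force: [0.1, -0.4, -0.3]
grip_width: 0.733
grip_force: 76.8
```

```bash
python3 - <<'E'
from h import *
plan(rk(-62,72.5,53),tilt(down(TH),1.27))
print(rkinv(ctrl.sense()['eef_pos']))
p=cap('scene','s1.png');g=cv2.cvtColor(p['img'],cv2.COLOR_RGB2BGR)[120:270,200:370]
cv2.imwrite('pics/s1c.png',cv2.resize(g,None,fx=3.5,fy=3.5,interpolation=cv2.INTER_CUBIC))
print(proj(p,rk(-62,46,6)))
E
```

```text
eef [504.9 146.2  59.3] rotvec [0.001 0.    0.   ] ang 0.001 | shift now-frame [-6.  -0.7  1.8] | target-frame [-6.  -0.7  1.8] | F [ 0.1 -0.4 -0.3] grip 0.733 76.8 t 15.75 q [-0.4   0.86  1.68  1.    1.58 -1.06]
[-61.34613499  72.5237313 ]
[271.65140884 180.1150001 ]
```

View pics/s1c.png

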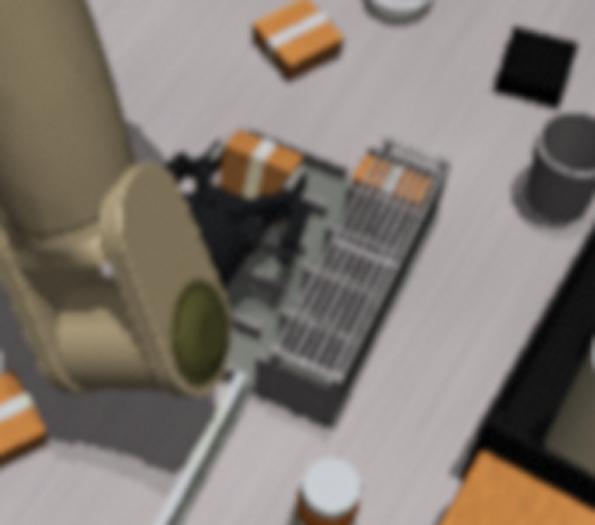

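Call:
{"api": "send_rows", "payload": {
  "targets": [
    [1,-0.0019,0,0.0006,0,0,0],
    [1,-0.0019,0,0.0006,0,0,0],
    [1,-0.0019,0,0.0006,0,0,0],
    [1,0,0,0,0,0,0],
    [1,0,0,0,0,0,0],
    [1,0,0,0,0,0,0],
    [1,0,0,0,0,0,0],
    [1,0,0,0,0,0,0],
    [1,0,0,0,0,0,0],
    [1,0,0,0,0,0,0]
  ]
}}

```text
time_s: 17.05
eef_pos: [504.7, 146.3, 53.0]
ee_rot: [-0.439, 0.541, 0.596, 0.399]
force: [-0.1, -0.1, 1.0]
grip_width: 0.736
grip_force: 77.0
```

Call:
{"api": "send_rows", "payload": {
  "targets": [
    [1,-0.0014,0,0.0004,0,0,0],
    [0.4,0,0,0,0,0,0],
    [-0.2,0,0,0,0,0,0],
    [-1,0,0,0,0,0,0],
    [-1,0,0,0,0,0,0],
    [-1,0,0,0,0,0,0],
    [-1,0,0,0,0,0,0],
    [-1,0,0,-0.015,0,0,0],
    [-1,0,0,-0.03,0,0,0],
    [-1,0,0,-0.03,0,0,0]
  ]
}}

```text
time_s: 18.3
eef_pos: [511.8, 73.3, 74.3]
ee_rot: [-0.439, 0.541, 0.596, 0.399]
force: [0.7, -0.3, -1.7]
grip_width: 0.998
grip_force: 0.0
```

Call:
{"api": "send_rows", "payload": {
  "targets": [
    [-1,0,0,-0.04,0,0,0],
    [-1,0,0,-0.05,0,0,0],
    [1,0.03,0,-0.03,0,0,0],
    [1,0.04,0,0,0,0,0],
    [1,0,0,0,0,0,0],
    [1,0,0,0,0,0,0],
    [1,0,0,0,0,0,0],
    [1,0,0,0,0,0,0],
    [1,0,0,0,0,0,0],
    [1,0,0,0,0,0,0]
  ]
}}

```text
time_s: 19.55
eef_pos: [520.8, -18.4, 176.0]
ee_rot: [-0.439, 0.541, 0.596, 0.399]
force: [0.7, 0.1, 0.2]
grip_width: -0.0
grip_force: 0.0
```

```bash
python3 - <<'E'
from h import *
w=cap('wrist','w6.png')
print('rack',rkinv(ctrl.sense()['eef_pos']))
plan(rk(-135,46,120),tilt(down(TH-np.pi/2),-0.25,'y'))
print(tilt(down(TH-np.pi/2),-0.25,'y')[:,2])
for y in(32,60):
  for z in (6,70): print(proj(w,rk(-94,y,z)),proj(w,rk(-30,y,z)))
E
```

```text
rack [-61.56001103 -92.89951283]
eef [520.8 -18.5 176.1] rotvec [-0.83  -1.172  1.484] ang 2.065 | shift now-frame [-12.5 -73.5 149.3] | target-frame [ -57.3 -138.9   72.5] | F [-0.6  0.1  0.2] grip -0.002 0.0 t 19.6 q [-0.64  0.75  1.47  0.85  1.91 -0.89]
[-0.24622895 -0.02408369 -0.96891242]
[228.25791341 274.54606295] [278.70765701 274.49178506]
[225.38131978 237.05286003] [281.49570028 236.99503085]
[229.77198292 258.08359792] [277.16932576 258.03354664]
[227.24667266 221.37135676] [279.60948842 221.31838583]
```

View pics/w6.png

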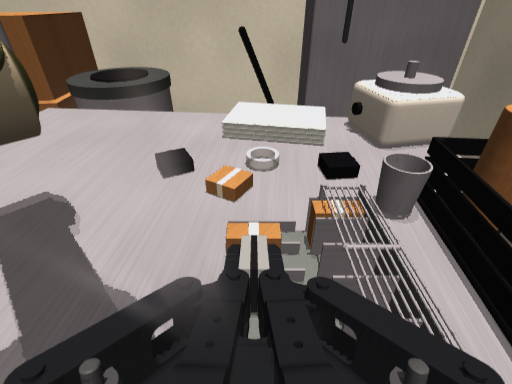

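The carton stands upright in the +46 lane: its top is at rows 222–237, columns 225–281, which matches the projection. Next I turn the tool for the push.

```bash
python3 - <<'E'
from h import *
for a in (-np.pi/2,np.pi/2):
  for s in(.25,-.25):
    Mt=tilt(down(TH+a),s,'y'); print(a,s,Mt[:,2].round(2));plan(rk(-130,46,130),Mt)
E
```

```text
-1.5707963267948966 0.25 [ 0.25  0.02 -0.97]
eef [520.8 -18.5 176.1] rotvec [-1.121 -0.795  1.179] ang 1.811 | shift now-frame [ -2.9 -68.5 146.3] | target-frame [ -77.7 -138.9   27.7] | F [-0.6  0.1  0.2] grip -0.002 0.0 t 19.6 q [-0.64  0.75  1.47  0.85  1.91 -0.89]
-1.5707963267948966 -0.25 [-0.25 -0.02 -0.97]
eef [520.8 -18.5 176.1] rotvec [-0.83  -1.172  1.484] ang 2.065 | shift now-frame [ -2.9 -68.5 146.3] | target-frame [ -54.9 -138.9   61.6] | F [-0.6  0.1  0.2] grip -0.002 0.0 t 19.6 q [-0.64  0.75  1.47  0.85  1.91 -0.89]
1.5707963267948966 0.25 [-0.25 -0.02 -0.97]
eef [520.8 -18.5 176.1] rotvec [ 1.122 -0.795 -1.18 ] ang 1.812 | shift now-frame [ -2.9 -68.5 146.3] | target-frame [ 54.9 138.9  61.6] | F [-0.6  0.1  0.2] grip -0.002 0.0 t 19.6 q [-0.64  0.75  1.47  0.85  1.91 -0.89]
1.5707963267948966 -0.25 [ 0.25  0.02 -0.97]
eef [520.8 -18.5 176.1] rotvec [ 0.83  -1.172 -1.485] ang 2.066 | shift now-frame [ -2.9 -68.5 146.3] | target-frame [ 77.7 138.9  27.7] | F [-0.6  0.1  0.2] grip -0.002 0.0 t 19.6 q [-0.64  0.75  1.47  0.85  1.91 -0.89]
```

Call:
{"api": "send_rows", "payload": {
  "targets": [
    [1,0,0,0,-0.1121,-0.0795,0.1179],
    [1,0,0,0,-0.1121,-0.0795,0.1179],
    [1,0,0,0,-0.1121,-0.0795,0.1179],
    [1,0,0,0,-0.1121,-0.0795,0.1179],
    [1,0,0,0,-0.1121,-0.0795,0.1179],
    [1,0,0,0,-0.1121,-0.0795,0.1179],
    [1,0,0,0,-0.1121,-0.0795,0.1179],
    [1,0,0,0,-0.1121,-0.0795,0.1179],
    [1,0,0,0,-0.1121,-0.0795,0.1179],
    [1,0,0,0,-0.1121,-0.0795,0.1179]
  ]
}}

```text
time_s: 20.85
eef_pos: [520.0, -18.1, 175.9]
ee_rot: [-0.019, 0.989, 0.064, 0.131]
force: [-0.3, -0.0, -0.7]
grip_width: -0.002
grip_force: 0.0
```

```bash
python3 - <<'E'
from h import *
Mt=tilt(down(TH-np.pi/2),.25,'y')
plan(rk(-130,46,130),Mt);plan(rk(-130,46,32),Mt)
print('down100',(Mt.T@[0,0,-100]).round(1),'X100',(Mt.T@[100*np.cos(TH),100*np.sin(TH),0]).round(1))
print(cartons(cap('top')))
E
```

```text
eef [520.  -18.1 175.9] rotvec [-0.028 -0.014  0.029] ang 0.043 | shift now-frame [ -73.4 -139.8   30.6] | target-frame [ -77.  -138.5   27.7] | F [-0.3 -0.  -0.7] grip -0.002 0.0 t 20.85 q [-0.33  0.23  1.79  0.17  0.9   1.02]
eef [520.  -18.1 175.9] rotvec [-0.028 -0.014  0.029] ang 0.043 | shift now-frame [ -99.  -137.8  125.2] | target-frame [-101.2 -138.5  122.7] | F [-0.3 -0.  -0.7] grip -0.002 0.0 t 20.85 q [-0.33  0.23  1.79  0.17  0.9   1.02]
down100 [-24.7   0.   96.9] X100 [96.9 -0.  24.7]
[(444.1, 309.8, 62.6, 62.1, np.float64(-0.425)), (934.9, 295.8, 78.0, 74.5, np.float64(0.066))]
```

Call:
{"api": "send_rows", "payload": {
  "targets": [
    [1,0,0,0,-0.028,-0.014,0.029],
    [1,-0.0257,-0.0462,0.0092,0,0,0],
    [1,-0.0257,-0.0462,0.0092,0,0,0],
    [1,-0.0257,-0.0462,0.0092,0,0,0],
    [1,-0.0081,0,0.0317,0,0,0],
    [1,-0.0081,0,0.0317,0,0,0],
    [1,-0.0081,0,0.0317,0,0,0],
    [1,0,0,0,0,0,0],
    [1,0.0097,0,0.0025,0,0,0],
    [1,0.0097,0,0.0025,0,0,0]
  ]
}}

```text
time_s: 22.15
eef_pos: [460.3, 115.4, 33.2]
ee_rot: [-0.008, 0.991, 0.05, 0.126]
force: [-0.5, 0.3, -0.1]
grip_width: 0.001
grip_force: 0.0
```

Call:
{"api": "send_rows", "payload": {
  "targets": [
    [1,0.0097,0,0.0025,0,0,0],
    [1,0.0097,0,0.0025,0,0,0],
    [1,0.0097,0,0.0025,0,0,0],
    [1,0.0097,0,0.0025,0,0,0],
    [1,0.0097,0,0.0025,0,0,0],
    [1,0.0097,0,0.0025,0,0,0],
    [1,0.0097,0,0.0025,0,0,0],
    [1,0.0097,0,0.0025,0,0,0],
    [1,0,0,0,0,0,0],
    [1,0,0,0,0,0,0]
  ]
}}

```text
time_s: 23.4
eef_pos: [538.0, 123.5, 31.5]
ee_rot: [-0.008, 0.991, 0.05, 0.125]
force: [-0.0, 0.8, -0.7]
grip_width: -0.0
grip_force: 0.0
```

```bash
python3 - <<'E'
from h import *
Mt=tilt(down(TH-np.pi/2),.25,'y')
plan(rk(7.5,46,32),Mt);print(rkinv(ctrl.sense()['eef_pos']))
E
```

```text
eef [538.  123.5  31.5] rotvec [-0.004 -0.001  0.003] ang 0.005 | shift now-frame [37.   0.8  9. ] | target-frame [37.   0.7  8.9] | F [-0.   0.8 -0.7] grip -0.0 0.0 t 23.4 q [-0.    0.52  1.82  0.05  0.55  1.43]
[-30.58305632  46.68097623]
```

Call:
{"api": "send_rows", "payload": {
  "targets": [
    [1,0.0097,0,0.0025,0,0,0],
    [1,0.0097,0,0.0025,0,0,0],
    [1,0.0097,0,0.0025,0,0,0],
    [1,0.0029,0,0.0007,0,0,0],
    [1,0.0029,0,0.0007,0,0,0],
    [1,0.0019,0,0.0005,0,0,0],
    [1,0,0,0,0,0,0],
    [1,0,0,0,0,0,0],
    [1,0,0,0,0,0,0],
    [1,0,0,0,0,0,0]
  ]
}}

```text
time_s: 24.65
eef_pos: [576.0, 127.3, 31.7]
ee_rot: [-0.008, 0.991, 0.05, 0.125]
force: [0.7, -0.6, -0.6]
grip_width: 0.002
grip_force: 0.0
```

```bash
python3 - <<'E'
from h import *
Mt=tilt(down(TH-np.pi/2),.25,'y')
plan(rk(7.5,46,32),Mt);print(rkinv(ctrl.sense()['eef_pos']))
E
```

```text
eef [576.  127.3  31.7] rotvec [-0.004 -0.001  0.003] ang 0.005 | shift now-frame [-0.1  0.8 -0.3] | target-frame [-0.1  0.8 -0.3] | F [ 0.7 -0.6 -0.6] grip 0.002 0.0 t 24.65 q [0.01 0.58 1.71 0.05 0.61 1.44]
[ 7.63151065 46.79015482]
```

No contact yet, so I push a bit farther and watch the force.

Call:
{"api": "send_rows", "payload": {
  "targets": [
    [1,0.0015,0,0.0004,0,0,0],
    [1,0.0015,0,0.0004,0,0,0],
    [1,0.0015,0,0.0004,0,0,0],
    [1,0.001,0,0.00025,0,0,0],
    [1,0,0,0,0,0,0],
    [1,0,0,0,0,0,0],
    [1,0,0,0,0,0,0],
    [1,0,0,0,0,0,0],
    [1,0,0,0,0,0,0],
    [1,0,0,0,0,0,0]
  ]
}}

```text
time_s: 25.9
eef_pos: [577.2, 127.9, 30.3]
ee_rot: [-0.008, 0.992, 0.051, 0.119]
force: [-25.8, -4.9, 15.5]
grip_width: 0.001
grip_force: 13.1
```

```bash
python3 - <<'E'
from h import *
p=cap('scene','s2.png');g=cv2.cvtColor(p['img'],cv2.COLOR_RGB2BGR)[140:250,230:350]
cv2.imwrite('pics/s2c.png',cv2.resize(g,None,fx=5,fy=5,interpolation=cv2.INTER_CUBIC))
for Q in((18,46,70),(82,46,70),(18,92,70),(82,92,70)): print(Q,((proj(p,rk(*Q))-[230,140])*5).round())
print(rkinv(ctrl.sense()['eef_pos']),ctrl.sense()['force'])
E
```

```text
(18, 46, 70) [333. 191.]
(82, 46, 70) [434. 231.]
(18, 92, 70) [364. 134.]
(82, 92, 70) [463. 173.]
[ 8.82144682 47.2081134 ] [-26.24148708  -5.46925554  17.12711281]
```

View pics/s2c.png

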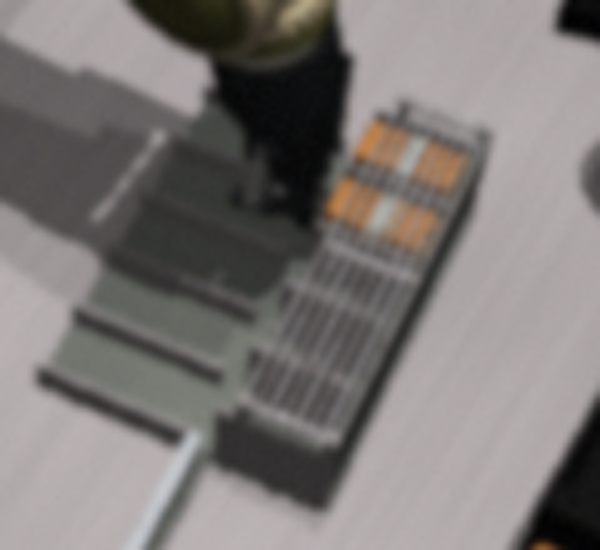

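The scene view shows the new carton home in the +46 lane beside the stock carton at about (385,215), aligned with it, with 26 N against the stop. Retreating.

Call:
{"api": "send_rows", "payload": {
  "targets": [
    [1,-0.0145,0,-0.0037,0,0,0],
    [1,-0.0145,0,-0.0037,0,0,0],
    [1,-0.029,0,-0.0075,0,0,0],
    [1,-0.0145,0,-0.0037,0,0,0],
    [0,0.0105,0,-0.0412,0,0,0],
    [-1,0.0105,0,-0.0412,0,0,0],
    [-1,0.0105,0,-0.0412,0,0,0],
    [-1,0,0,0,0,0,0],
    [-1,0,0,0,0,0,0],
    [-1,0,0,0,0,0,0]
  ]
}}

```text
time_s: 27.2
eef_pos: [506.6, 119.9, 157.9]
ee_rot: [-0.008, 0.991, 0.05, 0.124]
force: [-0.7, -0.2, -0.2]
grip_width: 1.001
grip_force: 0.0
```

```bash
python3 - <<'E'
from h import *
print(cartons(cap('top')))
plan((451,325,120),down(-.425))
E
```

```text
[(439.6, -174.4, 61.3, 61.5, np.float64(-0.509)), (444.1, 310.0, 62.1, 62.1, np.float64(-0.431)), (934.9, 295.8, 78.0, 74.5, np.float64(0.066))]
eef [506.7 119.9 158. ] rotvec [ 0.127 -0.228 -1.039] ang 1.071 | shift now-frame [ -43.1 -209.6   29. ] | target-frame [ 163.9 -135.3   38. ] | F [ 0.3 -0.3 -0.1] grip 1.002 0.0 t 27.25 q [-0.01  0.25  1.8   0.04  0.84  1.44]
```

Call:
{"api": "send_rows", "payload": {
  "targets": [
    [-1,-0.0108,-0.0524,0.0073,0,0,0],
    [-1,-0.0108,-0.0524,0.0073,0,0,0],
    [-1,-0.0108,-0.0524,0.0073,0,0,0],
    [-1,-0.0108,-0.0524,0.0073,0,0,0],
    [-1,0,0,0,0.0212,-0.038,-0.1732],
    [-1,0,0,0,0.0212,-0.038,-0.1732],
    [-1,0,0,0,0.0212,-0.038,-0.1732],
    [-1,0,0,0,0.0212,-0.038,-0.1732],
    [-1,0,0,0,0.0212,-0.038,-0.1732],
    [-1,0,0,0,0.0212,-0.038,-0.1732]
  ]
}}

```text
time_s: 28.5
eef_pos: [451.3, 324.8, 120.0]
ee_rot: [0.0, 0.839, 0.544, -0.001]
force: [-0.2, -0.3, -0.1]
grip_width: 1.001
grip_force: 0.0
```

```bash
python3 - <<'E'
from h import *
w=cap('wrist','w7.png')
print([(np.round(x['point']).tolist(),round(x['score'],2),onz(w,x['point'],14).round(1).tolist()) for x in ctrl.landmark_of('carton0',w)][:4])
plan((451,325,0),down(-.428))
E
```

```text
[([251.0, 209.0], 0.83, [443.0, 312.2, 14.0]), ([455.0, 3.0], 0.81, [652.4, 400.6, 14.0]), ([94.0, 197.0], 0.77, [315.1, 381.6, 14.0]), ([498.0, 312.0], 0.66, [633.5, 100.9, 14.0])]
eef [451.6 325.  119.9] rotvec [0.    0.    0.004] ang 0.004 | shift now-frame [ -0.3  -0.6 119.9] | target-frame [ -0.3  -0.6 119.9] | F [-0.  -0.4 -0.5] grip 1.001 0.0 t 28.6 q [ 0.41  0.49  1.55 -0.    1.11  0.84]
```

Call:
{"api": "send_rows", "payload": {
  "targets": [
    [-1,0,0,0.03,0,0,0],
    [-1,0,0,0.03,0,0,0],
    [-1,0,0,0.03,0,0,0],
    [-1,0,0,0.02,0,0,0],
    [-1,0,0,0.01,0,0,0],
    [-1,0,0,0,0,0,0],
    [1,0,0,0,0,0,0],
    [1,0,0,0,0,0,0],
    [1,0,0,0,0,0,0],
    [1,0,0,0,0,0,0]
  ],
  "squeeze": 70
}}

```text
time_s: 29.85
eef_pos: [452.4, 325.4, 2.1]
ee_rot: [0.0, 0.84, 0.542, 0.002]
force: [-0.3, 0.7, 5.2]
grip_width: 0.732
grip_force: 77.0
```

Call:
{"api": "send_rows", "payload": {
  "targets": [
    [1,0,0,-0.02,0,0,0],
    [1,0,0,-0.03,0,0,0],
    [1,0,0,-0.04,0,0,0],
    [1,0,0,-0.04,0,0,0],
    [1,0,0,-0.04,0,0,0],
    [1,0,0,-0.02,0,0,0],
    [1,0,0,0,0,0,0],
    [1,0,0,0,0,0,0],
    [1,0,0,0,0,0,0],
    [1,0,0,0,0,0,0]
  ]
}}

```text
time_s: 31.1
eef_pos: [451.2, 324.9, 190.2]
ee_rot: [0.0, 0.84, 0.542, 0.0]
force: [-0.1, -0.1, -1.1]
grip_width: 0.732
grip_force: 76.9
```

```bash
python3 - <<'E'
from h import *
w=cap('wrist','w8.png')
print([(np.round(x['point']).tolist(),round(x['score'],2)) for x in ctrl.landmark_of('carton0',w)][:4])
M=down(-.428);print(M.T@(np.array([451.5,325,0])-[444,311,0]))
plan(rk(-62,0+26.5,190),down(TH))
E
```

```text
[([127.0, 178.0], 0.85), ([406.0, 28.0], 0.83), ([254.0, 290.0], 0.82), ([445.0, 266.0], 0.7)]
[15.85005771  1.01275401  0.        ]
eef [451.3 325.  190.5] rotvec [ 0.001 -0.    -0.523] ang 0.523 | shift now-frame [-181.   144.9    0.6] | target-frame [-229.2   35.3    0.5] | F [-0.3  0.4 -1.6] grip 0.733 76.9 t 31.2 q [ 0.41  0.41  1.46 -0.    1.26  0.84]
```

Call:
{"api": "send_rows", "payload": {
  "targets": [
    [1,-0.0453,0.0362,0,0,0,0],
    [1,-0.0453,0.0362,0,0,0,0],
    [1,-0.0453,0.0362,0,0,0,0],
    [1,-0.0453,0.0362,0,0,0,0],
    [1,0,0,0,0,0,-0.1743],
    [1,0,0,0,0,0,-0.1743],
    [1,0,0,0,0,0,-0.1743],
    [1,0,0,0,0,0.1,0],
    [1,0,0,0,0,0.14,0],
    [1,0,0,0,0,0.15,0]
  ]
}}

```text
time_s: 32.45
eef_pos: [508.8, 100.4, 191.3]
ee_rot: [-0.144, 0.658, 0.727, 0.133]
force: [-0.7, -0.5, -1.7]
grip_width: 0.734
grip_force: 76.9
```

Call:
{"api": "send_rows", "payload": {
  "targets": [
    [1,0,0,0,0,0.176,0],
    [1,0,0,0,0,0.176,0],
    [1,0,0,0,0,0.176,0],
    [1,0,0,0,0,0.176,0],
    [1,0,0,0,0,0.176,0],
    [1,-0.0229,0,0.0071,0,0,0],
    [1,-0.0229,0,0.0071,0,0,0],
    [1,-0.0229,0,0.0071,0,0,0],
    [1,-0.0229,0,0.0071,0,0,0],
    [1,0,0,0,0,0,0]
  ]
}}

```text
time_s: 33.7
eef_pos: [508.4, 100.3, 94.1]
ee_rot: [-0.44, 0.541, 0.596, 0.398]
force: [-0.2, 0.6, -0.2]
grip_width: 0.735
grip_force: 77.0
```

```bash
python3 - <<'E'
from h import *
w=cap('wrist','w9.png')
print([(np.round(x['point']).tolist(),round(x['score'],2)) for x in ctrl.landmark_of('carton0',w)][:4])
plan(rk(-62,26.5,52),tilt(down(TH),1.27));print(rkinv(ctrl.sense()['eef_pos']))
E
```

```text
[([151.0, 147.0], 0.95), ([402.0, 275.0], 0.88), ([363.0, 150.0], 0.85), ([255.0, 287.0], 0.72)]
eef [509.  100.1  95.6] rotvec [0.    0.    0.002] ang 0.002 | shift now-frame [-41.5  -0.3  13.2] | target-frame [-41.5  -0.2  13.2] | F [ 0.2  0.6 -1.4] grip 0.736 77.0 t 33.8 q [-0.47  0.81  1.65  0.94  1.67 -1.01]
[-61.77240117  26.24052657]
```

Call:
{"api": "send_rows", "payload": {
  "targets": [
    [1,-0.0143,0,0.0045,0,0,0],
    [1,-0.0143,0,0.0045,0,0,0],
    [1,-0.0067,0,0.0021,0,0,0],
    [1,-0.0039,0,0.0012,0,0,0],
    [1,-0.0014,0,0.0005,0,0,0],
    [1,0,0,0,0,0,0],
    [1,0,0,0,0,0,0],
    [1,0,0,0,0,0,0],
    [0.5,0,0,0,0,0,0],
    [-0.2,0,0,0,0,0,0]
  ]
}}

```text
time_s: 35.05
eef_pos: [508.7, 100.4, 52.9]
ee_rot: [-0.439, 0.54, 0.597, 0.399]
force: [-2.2, -0.7, 5.7]
grip_width: 0.732
grip_force: 77.4
```

Call:
{"api": "send_rows", "payload": {
  "targets": [
    [-1,0,0,0,0,0,0],
    [-1,0,0,0,0,0,0],
    [-1,0,0,0,0,0,0],
    [-1,0,0,0,0,0,0],
    [-1,0,0,-0.02,0,0,0],
    [-1,0,0,-0.035,0,0,0],
    [-1,0,0,-0.05,0,0,0],
    [-1,0,0,-0.06,0,0,0],
    [1,0.03,0,-0.03,0,0,0],
    [1,0.04,0,0,0,0,0]
  ]
}}

```text
time_s: 36.3
eef_pos: [524.8, -67.6, 178.3]
ee_rot: [-0.438, 0.542, 0.596, 0.399]
force: [0.5, -0.0, -0.1]
grip_width: 0.602
grip_force: 0.0
```

```bash
python3 - <<'E'
from h import *
w=cap('wrist','w10.png')
print([(np.round(x['point']).tolist(),round(x['score'],2)) for x in ctrl.landmark_of('carton0',w)][:4])
print('expect top corners',[proj(w,rk(x,y,70)).round() for x in(-94,-30) for y in(-14,14)],'centre',proj(w,rk(-62,0,38)).round())
hsv=cv2.cvtColor(w['img'],cv2.COLOR_RGB2HSV);m=((hsv[...,0]>7)&(hsv[...,0]<22)&(hsv[...,1]>90)&(hsv[...,2]>165)).astype(np.uint8)
n,_,st,_=cv2.connectedComponentsWithStats(m);print([s.tolist() for s in st[1:] if s[4]>80])
Mt=tilt(down(TH-np.pi/2),.25,'y');plan(rk(-130,0,130),Mt);print(rkinv(ctrl.sense()['eef_pos']))
E
```

```text
[([253.0, 250.0], 0.75), ([329.0, 154.0], 0.67), ([179.0, 149.0], 0.63), ([328.0, 220.0], 0.58)]
expect top corners [array([226., 236.]), array([228., 221.]), array([281., 236.]), array([279., 221.])] centre [253. 248.]
[[23, 11, 53, 3, 108], [480, 95, 32, 14, 317], [307, 182, 10, 11, 86], [311, 196, 12, 12, 97], [258, 221, 22, 16, 325], [226, 222, 22, 15, 322]]
eef [525.2 -65.6 180.5] rotvec [-1.115 -0.796  1.186] ang 1.812 | shift now-frame [ -5.6 -68.6 148.8] | target-frame [ -78.6 -140.3   32. ] | F [ 0.9  1.  -0.3] grip 0.426 0.0 t 36.4 q [-0.7   0.79  1.38  0.82  1.98 -0.89]
[ -61.76168931 -140.29824618]
```

Call:
{"api": "send_rows", "payload": {
  "targets": [
    [1,0,0,0,-0.1121,-0.0795,0.1179],
    [1,0,0,0,-0.1121,-0.0795,0.1179],
    [1,0,0,0,-0.1121,-0.0795,0.1179],
    [1,0,0,0,-0.1121,-0.0795,0.1179],
    [1,0,0,0,-0.1121,-0.0795,0.1179],
    [1,0,0,0,-0.1121,-0.0795,0.1179],
    [1,0,0,0,-0.1121,-0.0795,0.1179],
    [1,0,0,0,-0.1121,-0.0795,0.1179],
    [1,0,0,0,-0.1121,-0.0795,0.1179],
    [1,0,0,0,-0.1121,-0.0795,0.1179]
  ]
}}

```text
time_s: 37.65
eef_pos: [524.2, -65.1, 176.9]
ee_rot: [-0.014, 0.99, 0.058, 0.129]
force: [-0.5, -0.4, 0.3]
grip_width: 0.003
grip_force: 0.0
```

```bash
python3 - <<'E'
from h import *
Mt=tilt(down(TH-np.pi/2),.25,'y');plan(rk(-130,0,130),Mt)
E
```

```text
eef [524.2 -65.1 176.9] rotvec [-0.017 -0.01   0.018] ang 0.027 | shift now-frame [ -74.5 -140.5   30.4] | target-frame [ -76.8 -139.6   28.8] | F [-0.5 -0.4  0.3] grip 0.003 0.0 t 37.65 q [-0.42  0.25  1.76  0.18  0.92  0.94]
```

Call:
{"api": "send_rows", "payload": {
  "targets": [
    [1,0,0,0,-0.017,-0.01,0.018],
    [1,-0.0256,-0.0465,0.0096,0,0,0],
    [1,-0.0256,-0.0465,0.0096,0,0,0],
    [1,-0.0256,-0.0465,0.0096,0,0,0],
    [1,-0.0081,0,0.0317,0,0,0],
    [1,-0.0081,0,0.0317,0,0,0],
    [1,-0.0081,0,0.0317,0,0,0],
    [1,0,0,0,0,0,0],
    [1,0.0097,0,0.0025,0,0,0],
    [1,0.0097,0,0.0025,0,0,0]
  ]
}}

```text
time_s: 38.9
eef_pos: [464.9, 70.1, 33.2]
ee_rot: [-0.008, 0.991, 0.051, 0.127]
force: [-0.8, 0.6, 0.4]
grip_width: -0.0
grip_force: 0.0
```

Call:
{"api": "send_rows", "payload": {
  "targets": [
    [1,0.0097,0,0.0025,0,0,0],
    [1,0.0097,0,0.0025,0,0,0],
    [1,0.0097,0,0.0025,0,0,0],
    [1,0.0097,0,0.0025,0,0,0],
    [1,0.0097,0,0.0025,0,0,0],
    [1,0.0097,0,0.0025,0,0,0],
    [1,0.0097,0,0.0025,0,0,0],
    [1,0.0097,0,0.0025,0,0,0],
    [1,0.0097,0,0.0025,0,0,0],
    [1,0.0097,0,0.0025,0,0,0]
  ]
}}

```text
time_s: 40.15
eef_pos: [563.4, 80.7, 31.8]
ee_rot: [-0.008, 0.991, 0.051, 0.125]
force: [-1.7, 0.2, -0.3]
grip_width: 0.002
grip_force: 0.4
```

```bash
python3 - <<'E'
from h import *
Mt=tilt(down(TH-np.pi/2),.25,'y')
plan(rk(9,0,32),Mt);print(rkinv(ctrl.sense()['eef_pos']))
E
```

```text
eef [563.4  80.7  31.8] rotvec [-0.005 -0.002  0.004] ang 0.007 | shift now-frame [18.   1.7  4.4] | target-frame [18.   1.6  4.3] | F [-1.7  0.2 -0.3] grip 0.002 0.4 t 40.15 q [-0.09  0.54  1.77  0.09  0.58  1.31]
[-9.48585294  1.61909894]
```

Call:
{"api": "send_rows", "payload": {
  "targets": [
    [1,0.0087,0,0.0022,0,0,0],
    [1,0.0048,0,0.0012,0,0,0],
    [1,0.0024,0,0.0006,0,0,0],
    [1,0.0015,0,0.0004,0,0,0],
    [1,0.001,0,0.00025,0,0,0],
    [1,0.001,0,0.00025,0,0,0],
    [1,0,0,0,0,0,0],
    [1,0,0,0,0,0,0],
    [1,0,0,0,0,0,0],
    [1,0,0,0,0,0,0]
  ]
}}

```text
time_s: 41.4
eef_pos: [581.3, 82.6, 31.6]
ee_rot: [-0.008, 0.991, 0.051, 0.124]
force: [-8.8, -1.1, 6.2]
grip_width: 0.0
grip_force: 4.6
```

```bash
python3 - <<'E'
from h import *
print(rkinv(ctrl.sense()['eef_pos']))
E
```

```text
[8.5170538  1.80040012]
```

Call:
{"api": "send_rows", "payload": {
  "targets": [
    [1,0.0015,0,0.0004,0,0,0],
    [1,0,0,0,0,0,0],
    [1,-0.0145,0,-0.0037,0,0,0],
    [1,-0.029,0,-0.0075,0,0,0],
    [1,-0.029,0,-0.0075,0,0,0],
    [0,0.0105,0,-0.0412,0,0,0],
    [-1,0.0105,0,-0.0412,0,0,0],
    [-1,0.0105,0,-0.0412,0,0,0],
    [-1,0,0,0,0,0,0],
    [-1,0,0,0,0,0,0]
  ]
}}

```text
time_s: 42.65
eef_pos: [509.1, 74.7, 158.7]
ee_rot: [-0.008, 0.991, 0.051, 0.125]
force: [0.1, 0.3, 0.7]
grip_width: 0.996
grip_force: 0.0
```

```bash
python3 - <<'E'
from h import *
print(cartons(cap('top')))
plan((447.4,-160.4,120),down(-.509))
p=cap('scene','s3.png')
print([(np.round(x['point']).tolist(),round(x['score'],2)) for x in ctrl.landmark_of('carton0',p)][:6])
E
```

```text
[(439.6, -174.4, 61.3, 61.5, np.float64(-0.509)), (934.9, 295.8, 78.0, 74.5, np.float64(0.066))]
eef [508.9  74.7 158.2] rotvec [ 0.116 -0.232 -0.954] ang 0.989 | shift now-frame [-91.9 227.7  15.1] | target-frame [-235.3   60.9   38.2] | F [-0.6  0.2 -0.1] grip 1.0 0.0 t 42.7 q [-0.11  0.24  1.82  0.08  0.84  1.31]
[([354.0, 140.0], 0.96), ([306.0, 188.0], 0.71), ([263.0, 104.0], 0.7), ([198.0, 241.0], 0.57), ([299.0, 203.0], 0.49)]
```

Call:
{"api": "send_rows", "payload": {
  "targets": [
    [-1,-0.023,0.0569,0.0038,0,0,0],
    [-1,-0.023,0.0569,0.0038,0,0,0],
    [-1,-0.023,0.0569,0.0038,0,0,0],
    [-1,-0.023,0.0569,0.0038,0,0,0],
    [-1,0,0,0,0.0193,-0.0387,-0.159],
    [-1,0,0,0,0.0193,-0.0387,-0.159],
    [-1,0,0,0,0.0193,-0.0387,-0.159],
    [-1,0,0,0,0.0193,-0.0387,-0.159],
    [-1,0,0,0,0.0193,-0.0387,-0.159],
    [-1,0,0,0,0.0193,-0.0387,-0.159]
  ]
}}

```text
time_s: 44.05
eef_pos: [447.8, -160.3, 120.1]
ee_rot: [-0.0, 0.861, 0.508, -0.0]
force: [-0.2, -0.4, -0.4]
grip_width: 1.0
grip_force: 0.0
```

```bash
python3 - <<'E'
from h import *
w=cap('wrist','w11.png')
print([(np.round(x['point']).tolist(),round(x['score'],2),onz(w,x['point'],14).round(1).tolist()) for x in ctrl.landmark_of('carton0',w)][:4])
plan((447.4,-160.4,0),down(-.509))
E
```

```text
[([252.0, 210.0], 0.89, [438.6, -172.9, 14.0])]
eef [ 448.1 -160.   120.2] rotvec [ 0.    -0.001  0.002] ang 0.002 | shift now-frame [ -0.8  -0.5 120.2] | target-frame [ -0.7  -0.4 120.2] | F [-0.   0.   0.4] grip 0.999 0.0 t 44.15 q [-0.59  0.33  1.79  0.    1.02 -0.08]
```

Call:
{"api": "send_rows", "payload": {
  "targets": [
    [-1,-0.0005,0,0.03,0,0,0],
    [-1,0,0,0.03,0,0,0],
    [-1,0,0,0.03,0,0,0],
    [-1,0,0,0.02,0,0,0],
    [-1,0,0,0.01,0,0,0],
    [-1,0,0,0,0,0,0],
    [1,0,0,0,0,0,0],
    [1,0,0,0,0,0,0],
    [1,0,0,0,0,0,0],
    [1,0,0,0,0,0,0]
  ],
  "squeeze": 70
}}

```text
time_s: 45.4
eef_pos: [448.6, -161.2, 2.1]
ee_rot: [0.002, 0.863, 0.506, 0.001]
force: [-0.7, 0.9, 5.1]
grip_width: 0.734
grip_force: 76.8
```

Call:
{"api": "send_rows", "payload": {
  "targets": [
    [1,0,0,-0.02,0,0,0],
    [1,0,0,-0.03,0,0,0],
    [1,0,0,-0.04,0,0,0],
    [1,0,0,-0.04,0,0,0],
    [1,0,0,-0.04,0,0,0],
    [1,0,0,-0.02,0,0,0],
    [1,0,0,0,0,0,0],
    [1,0,0,0,0,0,0],
    [1,0,0,0,0,0,0],
    [1,0,0,0,0,0,0]
  ]
}}

```text
time_s: 46.65
eef_pos: [447.4, -160.7, 190.4]
ee_rot: [0.0, 0.862, 0.506, 0.001]
force: [0.0, 0.5, -0.5]
grip_width: 0.729
grip_force: 76.7
```

```bash
python3 - <<'E'
from h import *
w=cap('wrist','w12.png')
print([(np.round(x['point']).tolist(),round(x['score'],2)) for x in ctrl.landmark_of('carton0',w)][:4])
plan(rk(-62,-46+26.5,190),down(TH))
E
```

```text
[([252.0, 284.0], 0.76)]
eef [ 447.5 -160.7  190.7] rotvec [ 0.002 -0.    -0.607] ang 0.607 | shift now-frame [220.  -47.7   0.8] | target-frame [207.9  86.3   0.7] | F [-0.4 -0.3 -1.2] grip 0.731 76.7 t 46.75 q [-0.59  0.24  1.7   0.    1.2  -0.08]
```

Call:
{"api": "send_rows", "payload": {
  "targets": [
    [1,0.055,-0.0119,0,0,0,0],
    [1,0.055,-0.0119,0,0,0,0],
    [1,0.055,-0.0119,0,0,0,0],
    [1,0.055,-0.0119,0,0,0,0],
    [1,0,0,0,0,0,-0.1518],
    [1,0,0,0,0,0,-0.1518],
    [1,0,0,0,0,0,-0.1518],
    [1,0,0,0,0,0,-0.1518],
    [1,0,0,0,0,0.1,0],
    [1,0,0,0,0,0.15,0]
  ]
}}

```text
time_s: 48.0
eef_pos: [513.4, 55.3, 191.3]
ee_rot: [-0.093, 0.665, 0.736, 0.086]
force: [-1.1, -0.0, -1.4]
grip_width: 0.734
grip_force: 76.7
```

Call:
{"api": "send_rows", "payload": {
  "targets": [
    [1,0,0,0,0,0.17,0],
    [1,0,0,0,0,0.17,0],
    [1,0,0,0,0,0.17,0],
    [1,0,0,0,0,0.17,0],
    [1,0,0,0,0,0.17,0],
    [1,0,0,0,0,0.17,0],
    [1,-0.0305,0,0.0095,0,0,0],
    [1,-0.0305,0,0.0095,0,0,0],
    [1,-0.0305,0,0.0095,0,0,0],
    [1,0,0,0,0,0,0]
  ]
}}

```text
time_s: 49.25
eef_pos: [513.0, 54.8, 93.9]
ee_rot: [-0.44, 0.541, 0.596, 0.398]
force: [0.5, -0.2, 0.3]
grip_width: 0.733
grip_force: 76.8
```

```bash
python3 - <<'E'
from h import *
w=cap('wrist','w13.png')
print([(np.round(x['point']).tolist(),round(x['score'],2)) for x in ctrl.landmark_of('carton0',w)][:5])
plan(rk(-62,-19.5,53),tilt(down(TH),1.27));print(rkinv(ctrl.sense()['eef_pos']))
E
```

```text
[([407.0, 285.0], 0.85), ([253.0, 288.0], 0.84), ([379.0, 234.0], 0.79), ([355.0, 142.0], 0.61), ([154.0, 135.0], 0.6)]
eef [513.8  54.4  96. ] rotvec [0.    0.001 0.003] ang 0.003 | shift now-frame [-41.   -0.7  12.9] | target-frame [-41.   -0.6  12.9] | F [0.8 0.3 0. ] grip 0.729 76.8 t 49.35 q [-0.54  0.83  1.59  0.89  1.72 -1.01]
[-61.38411599 -19.67387539]
```

Call:
{"api": "send_rows", "payload": {
  "targets": [
    [1,-0.0143,0,0.0045,0,0,0],
    [1,-0.0143,0,0.0045,0,0,0],
    [1,-0.0067,0,0.0021,0,0,0],
    [1,-0.0039,0,0.0012,0,0,0],
    [1,-0.0016,0,0.0005,0,0,0],
    [1,0,0,0,0,0,0],
    [1,0,0,0,0,0,0],
    [1,0,0,0,0,0,0],
    [0.5,0,0,0,0,0,0],
    [-0.2,0,0,0,0,0,0]
  ]
}}

```text
time_s: 50.6
eef_pos: [513.6, 54.7, 52.5]
ee_rot: [-0.439, 0.54, 0.597, 0.399]
force: [0.1, -0.1, -0.6]
grip_width: 0.733
grip_force: 76.9
```

Call:
{"api": "send_rows", "payload": {
  "targets": [
    [-1,0,0,0,0,0,0],
    [-1,0,0,0,0,0,0],
    [-1,0,0,0,0,0,0],
    [-1,0,0,0,0,0,0],
    [-1,0,0,-0.02,0,0,0],
    [-1,0,0,-0.035,0,0,0],
    [-1,0,0,-0.05,0,0,0],
    [-1,0,0,-0.06,0,0,0],
    [1,0.03,0,-0.03,0,0,0],
    [1,0.04,0,0,0,0,0]
  ]
}}

```text
time_s: 51.85
eef_pos: [529.4, -113.2, 178.3]
ee_rot: [-0.438, 0.542, 0.596, 0.399]
force: [0.3, 0.7, -0.0]
grip_width: 0.605
grip_force: 0.0
```

```bash
python3 - <<'E'
from h import *
w=cap('wrist','w14.png')
print([(np.round(x['point']).tolist(),round(x['score'],2)) for x in ctrl.landmark_of('carton0',w)][:4])
print('expect top corners',[proj(w,rk(x,y,70)).round() for x in(-94,-30) for y in(-60,-32)],'centre',proj(w,rk(-62,-46,38)).round())
hsv=cv2.cvtColor(w['img'],cv2.COLOR_RGB2HSV);m=((hsv[...,0]>7)&(hsv[...,0]<22)&(hsv[...,1]>90)&(hsv[...,2]>165)).astype(np.uint8)
n,_,st,_=cv2.connectedComponentsWithStats(m);print([s.tolist() for s in st[1:] if s[4]>80])
Mt=tilt(down(TH-np.pi/2),.25,'y');plan(rk(-130,-46,130),Mt);print(rkinv(ctrl.sense()['eef_pos']))
E
```

```text
[([181.0, 143.0], 0.97), ([324.0, 146.0], 0.93), ([251.0, 247.0], 0.91), ([325.0, 198.0], 0.66)]
expect top corners [array([226., 236.]), array([227., 221.]), array([281., 236.]), array([279., 221.])] centre [253. 248.]
[[461, 88, 51, 13, 454], [313, 200, 10, 13, 87], [226, 221, 22, 16, 334], [259, 221, 22, 16, 336]]
eef [ 529.9 -111.3  180.7] rotvec [-1.115 -0.796  1.187] ang 1.812 | shift now-frame [ -5.7 -68.8 148.8] | target-frame [ -78.9 -140.2   32.2] | F [ 0.2 -0.2 -0.8] grip 0.421 0.0 t 51.95 q [-0.75  0.84  1.28  0.79  2.04 -0.88]
[ -61.5144687  -186.20169479]
```

Call:
{"api": "send_rows", "payload": {
  "targets": [
    [1,0,0,0,-0.1121,-0.0795,0.1179],
    [1,0,0,0,-0.1121,-0.0795,0.1179],
    [1,0,0,0,-0.1121,-0.0795,0.1179],
    [1,0,0,0,-0.1121,-0.0795,0.1179],
    [1,0,0,0,-0.1121,-0.0795,0.1179],
    [1,0,0,0,-0.1121,-0.0795,0.1179],
    [1,0,0,0,-0.1121,-0.0795,0.1179],
    [1,0,0,0,-0.1121,-0.0795,0.1179],
    [1,0,0,0,-0.1121,-0.0795,0.1179],
    [1,0,0,0,-0.1121,-0.0795,0.1179]
  ]
}}

```text
time_s: 53.2
eef_pos: [529.2, -110.8, 177.4]
ee_rot: [-0.008, 0.99, 0.052, 0.127]
force: [-0.5, -0.7, -1.0]
grip_width: 0.002
grip_force: 0.0
```

```bash
python3 - <<'E'
from h import *
Mt=tilt(down(TH-np.pi/2),.25,'y');plan(rk(-130,-46,130),Mt)
E
```

```text
eef [ 529.2 -110.8  177.4] rotvec [-0.005 -0.005  0.007] ang 0.01 | shift now-frame [ -76.6 -140.    29.4] | target-frame [ -77.4 -139.6   29.1] | F [-0.5 -0.7 -1. ] grip 0.002 0.0 t 53.2 q [-0.49  0.28  1.72  0.18  0.94  0.88]
```

Call:
{"api": "send_rows", "payload": {
  "targets": [
    [1,0,0,0,-0.005,-0.005,0.007],
    [1,-0.0258,-0.0462,0.0097,0,0,0],
    [1,-0.0258,-0.0462,0.0097,0,0,0],
    [1,-0.0258,-0.0462,0.0097,0,0,0],
    [1,-0.0081,0,0.0317,0,0,0],
    [1,-0.0081,0,0.0317,0,0,0],
    [1,-0.0081,0,0.0317,0,0,0],
    [1,0,0,0,0,0,0],
    [1,0.0097,0,0.0025,0,0,0],
    [1,0.0097,0,0.0025,0,0,0]
  ]
}}

```text
time_s: 54.45
eef_pos: [469.5, 23.2, 33.1]
ee_rot: [-0.008, 0.991, 0.051, 0.127]
force: [-0.2, -0.8, -0.5]
grip_width: -0.003
grip_force: 0.0
```

Call:
{"api": "send_rows", "payload": {
  "targets": [
    [1,0.0097,0,0.0025,0,0,0],
    [1,0.0097,0,0.0025,0,0,0],
    [1,0.0097,0,0.0025,0,0,0],
    [1,0.0097,0,0.0025,0,0,0],
    [1,0.0097,0,0.0025,0,0,0],
    [1,0.0097,0,0.0025,0,0,0],
    [1,0.0097,0,0.0025,0,0,0],
    [1,0.0097,0,0.0025,0,0,0],
    [1,0.0097,0,0.0025,0,0,0],
    [1,0.0097,0,0.0025,0,0,0]
  ]
}}

```text
time_s: 55.7
eef_pos: [568.1, 34.0, 31.7]
ee_rot: [-0.008, 0.991, 0.051, 0.125]
force: [-0.4, -0.5, 0.5]
grip_width: 0.0
grip_force: 0.3
```

Call:
{"api": "send_rows", "payload": {
  "targets": [
    [1,0.0087,0,0.0022,0,0,0],
    [1,0.0048,0,0.0012,0,0,0],
    [1,0.0024,0,0.0006,0,0,0],
    [1,0.0015,0,0.0004,0,0,0],
    [1,0.001,0,0.00025,0,0,0],
    [1,0.001,0,0.00025,0,0,0],
    [1,0,0,0,0,0,0],
    [1,0,0,0,0,0,0],
    [1,0,0,0,0,0,0],
    [1,0,0,0,0,0,0]
  ]
}}

```text
time_s: 56.95
eef_pos: [585.8, 36.0, 31.5]
ee_rot: [-0.009, 0.991, 0.051, 0.124]
force: [-9.8, -2.2, 6.2]
grip_width: -0.002
grip_force: 5.1
```

```bash
python3 - <<'E'
from h import *
print(rkinv(ctrl.sense()['eef_pos']))
E
```

```text
[  8.48764523 -45.02205498]
```

Call:
{"api": "send_rows", "payload": {
  "targets": [
    [1,0.0015,0,0.0004,0,0,0],
    [1,0,0,0,0,0,0],
    [1,-0.0145,0,-0.0037,0,0,0],
    [1,-0.029,0,-0.0075,0,0,0],
    [1,-0.029,0,-0.0075,0,0,0],
    [0.3,0.0105,0,-0.0412,0,0,0],
    [0,0.0105,0,-0.0412,0,0,0],
    [0,0.0105,0,-0.0412,0,0,0],
    [0,0,0,0,0,-0.125,0],
    [0,0,0,0,0,-0.125,0]
  ]
}}

```text
time_s: 58.2
eef_pos: [514.3, 27.8, 160.6]
ee_rot: [-0.001, 0.999, 0.051, 0.0]
force: [-0.8, -1.1, -0.2]
grip_width: 0.5
grip_force: 0.0
```

```bash
python3 - <<'E'
from h import *
tab=np.array([590.6,-255.5]);print('tab rack',rkinv(tab))
plan((*tab,160),down(TH-np.pi/2))
p=cap('scene','s4.png');q=cap('top','t4.png')
a=cv2.cvtColor(p['img'],cv2.COLOR_RGB2BGR)[80:370,130:400];b=cv2.cvtColor(q['img'],cv2.COLOR_RGB2BGR)[90:330,80:430]
a=cv2.resize(a,(390,420),interpolation=cv2.INTER_CUBIC);b=cv2.resize(b,(400,274),interpolation=cv2.INTER_CUBIC)
b=cv2.copyMakeBorder(b,0,146,0,0,cv2.BORDER_CONSTANT)
cv2.imwrite('pics/c4.png',np.hstack([a,b]))
print(cartons(q))
E
```

```text
tab rack [ -15.14303649 -335.61987195]
eef [514.3  27.8 160.6] rotvec [-0.003 -0.     0.005] ang 0.006 | shift now-frame [ 4.700e+01  2.896e+02 -2.000e-01] | target-frame [ 48.4 289.4   0.6] | F [-0.8 -1.1 -0.2] grip 0.5 0.0 t 58.2 q [-0.18  0.36  1.63  0.    1.15  1.29]
[(934.9, 295.8, 78.0, 74.5, np.float64(0.066))]
```

View pics/c4.png

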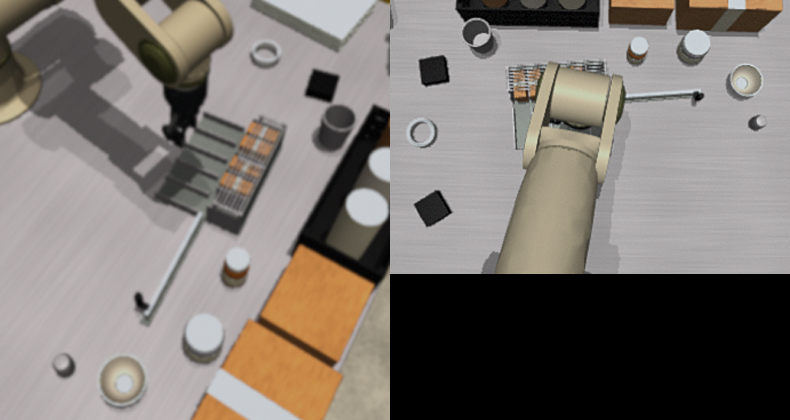

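The rack now holds four cartons: the stock carton and three loaded ones, all in line at (225–265, 130–185) in the left panel. No flat orange carton is left on the table, and the gate tab is at (140,298). Next I shut the gate.

Call:
{"api": "send_rows", "payload": {
  "targets": [
    [0,0.0095,0.0579,0,0,0,0.005],
    [0,0.0095,0.0579,0,0,0,0],
    [0,0.0095,0.0579,0,0,0,0],
    [0,0.0095,0.0579,0,0,0,0],
    [0,0.0095,0.0579,0,0,0,0],
    [0,0,0,0.036,0,0,0],
    [0,0,0,0.036,0,0,0],
    [0,0,0,0.036,0,0,0],
    [0,0,0,0,0,0,0],
    [1,0,0,0,0,0,0]
  ],
  "squeeze": 40
}}

```text
time_s: 59.55
eef_pos: [590.7, -255.4, 52.2]
ee_rot: [-0.001, 0.999, 0.049, 0.002]
force: [-0.4, 0.3, 0.9]
grip_width: 0.296
grip_force: 0.0
```

Call:
{"api": "send_rows", "payload": {
  "targets": [
    [1,0,0,0,0,0,0],
    [1,0,0,0,0,0,0],
    [1,0,0,0,0,0,0],
    [1,0,-0.01,0,0,0,0],
    [1,0,-0.01,0,0,0,0],
    [1,0,-0.01,0,0,0,0],
    [1,0,-0.01,0,0,0,0],
    [1,0,0,0,0,0,0],
    [1,0,0,0,0,0,0],
    [1,0,0,0,0,0,0]
  ]
}}

```text
time_s: 60.8
eef_pos: [587.0, -215.5, 52.5]
ee_rot: [-0.001, 0.999, 0.049, 0.002]
force: [-1.2, 2.1, 7.8]
grip_width: 0.133
grip_force: 41.5
```

```bash
python3 - <<'E'
from h import *
print('rack',rkinv(ctrl.sense()['eef_pos']))
plan(rk(-15,-100,52),down(TH-np.pi/2))
E
```

```text
rack [ -14.79869458 -295.43262495]
eef [ 587.  -215.5   52.5] rotvec [-0.002 -0.005  0.001] ang 0.005 | shift now-frame [-1.000e-01 -1.954e+02  9.000e-01] | target-frame [  -0.2 -195.4    0.5] | F [-1.2  2.1  7.8] grip 0.133 41.5 t 60.8 q [-0.54  0.71  1.37  0.    1.06  0.93]
```

Call:
{"api": "send_rows", "payload": {
  "targets": [
    [1,0,-0.0205,0,0,0,0],
    [1,0,-0.0205,0,0,0,0],
    [1,0,-0.0205,0,0,0,0],
    [1,0,-0.0205,0,0,0,0],
    [1,0,-0.0205,0,0,0,0],
    [1,0,-0.0205,0,0,0,0],
    [1,0,-0.0205,0,0,0,0],
    [1,0,-0.0205,0,0,0,0],
    [1,0,-0.0205,0,0,0,0],
    [1,0,0,0,0,0,0]
  ]
}}

```text
time_s: 62.05
eef_pos: [569.0, -29.9, 52.5]
ee_rot: [-0.002, 0.999, 0.05, 0.002]
force: [1.3, 2.1, 6.3]
grip_width: 0.135
grip_force: 41.3
```

```bash
python3 - <<'E'
from h import *
print('rack',rkinv(ctrl.sense()['eef_pos']))
plan(rk(-15,-100,52),down(TH-np.pi/2))
E
```

```text
rack [ -14.7079736  -109.03479037]
eef [569.  -29.9  52.5] rotvec [-0.003 -0.005  0.002] ang 0.006 | shift now-frame [-0.3 -9.   0.5] | target-frame [-0.3 -9.   0.5] | F [1.3 2.1 6.3] grip 0.135 41.3 t 62.05 q [-0.26  0.6   1.56  0.01  0.97  1.21]
```

Call:
{"api": "send_rows", "payload": {
  "targets": [
    [1,0,-0.005,0,0,0,0],
    [1,0,-0.003,0,0,0,0],
    [1,0,-0.002,0,0,0,0],
    [1,0,-0.001,0,0,0,0],
    [1,0,0,0,0,0,0],
    [1,0,0,0,0,0,0],
    [1,0,0,0,0,0,0],
    [1,0,0,0,0,0,0],
    [1,0,0,0,0,0,0],
    [1,0,0,0,0,0,0]
  ]
}}

```text
time_s: 63.3
eef_pos: [568.1, -20.7, 52.5]
ee_rot: [-0.001, 0.999, 0.049, 0.002]
force: [2.1, -1.5, 5.8]
grip_width: 0.13
grip_force: 41.3
```

```bash
python3 - <<'E'
from h import *
print('rack',rkinv(ctrl.sense()['eef_pos']),ctrl.sense()['force'])
E
```

```text
rack [-14.68682848 -99.78454326] [ 2.07659459 -1.45323537  5.82035748]
```

Call:
{"api": "send_rows", "payload": {
  "targets": [
    [1,0,-0.001,0,0,0,0],
    [1,0,-0.001,0,0,0,0],
    [1,0,-0.001,0,0,0,0],
    [1,0,0,0,0,0,0],
    [1,0,0,0,0,0,0],
    [1,0,0,0,0,0,0],
    [1,0,0,0,0,0,0],
    [1,0,0,0,0,0,0],
    [1,0,0,0,0,0,0],
    [1,0,0,0,0,0,0]
  ]
}}

```text
time_s: 64.55
eef_pos: [568.1, -20.6, 52.6]
ee_rot: [0.001, 0.999, 0.049, 0.003]
force: [1.1, -17.6, 3.8]
grip_width: 0.133
grip_force: 41.2
```

```bash
python3 - <<'E'
from h import *
print('rack',rkinv(ctrl.sense()['eef_pos']),ctrl.sense()['force'])
E
```

```text
rack [-14.65161614 -99.59742664] [  1.06627721 -17.57292882   3.83731719]
```

Call:
{"api": "send_rows", "payload": {
  "targets": [
    [1,0,0.001,0,0,0,0],
    [1,0,0.001,0,0,0,0],
    [1,0,0,0,0,0,0],
    [0.2,0,0,0,0,0,0],
    [0,0,0,0,0,0,0],
    [0,0,0,0,0,0,0],
    [0,0,0,-0.03,0,0,0],
    [0,0,0,-0.05,0,0,0],
    [0,0,0,-0.05,0,0,0],
    [0,-0.05,0,-0.02,0,0,0]
  ]
}}

```text
time_s: 65.8
eef_pos: [518.6, -25.4, 203.9]
ee_rot: [-0.001, 0.999, 0.049, 0.004]
force: [-0.3, -0.4, 0.3]
grip_width: 0.497
grip_force: 0.0
```

Call:
{"api": "send_rows", "payload": {
  "targets": [
    [0,-0.05,0.02,0,0,0,0],
    [0,-0.05,0.03,0,0,0,0],
    [0,-0.03,0.05,0,0,0,0],
    [0,0,0.06,0,0,0,0],
    [0,0,0.06,0,0,0,0],
    [0,0,0.06,0,0,0,0],
    [0,0,0.05,0,0,0,0],
    [0,0,0,0,0,0,0],
    [0,0,0,0,0,0,0],
    [0,0,0,0,0,0,0]
  ]
}}

```text
time_s: 67.05
eef_pos: [420.1, -365.2, 200.0]
ee_rot: [-0.002, 0.999, 0.049, 0.001]
force: [-0.2, -0.0, -0.4]
grip_width: 0.505
grip_force: 0.0
```

```bash
python3 - <<'E'
from h import *
q=cap('top','t5.png');p=cap('scene','s5.png')
print('tab',[(onz(q,x['point'],68).round(1),rkinv(onz(q,x['point'],68)).round(1)) for x in ctrl.landmark_of('gate_tab',q)][:2],cartons(q))
a=cv2.cvtColor(p['img'],cv2.COLOR_RGB2BGR)[80:370,130:400];b=cv2.cvtColor(q['img'],cv2.COLOR_RGB2BGR)[110:250,90:310]
a=cv2.resize(a,(390,420),interpolation=cv2.INTER_CUBIC);b=cv2.resize(b,(400,255),interpolation=cv2.INTER_CUBIC)
cv2.imwrite('pics/c5.png',np.hstack([a,cv2.copyMakeBorder(b,0,165,0,0,cv2.BORDER_CONSTANT)]))
E
```

```text
tab [(array([568.3, -25.7,  68. ]), array([ -15. , -104.7]))] [(934.9, 296.9, 77.3, 77.9, np.float64(0.015))]
```

View pics/c5.png

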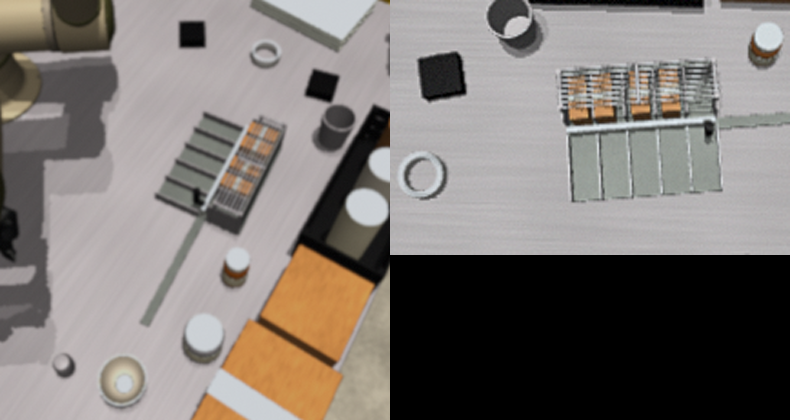

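The final view shows four cartons in line in the rack, with their near ends at (580–670, 110) in the right panel. The gate bar is across the lane mouths with its tab at (709,128), and the other things are where they were. I'm handing the job in.

```bash
python3 -c "
from rig import ctrl
print(ctrl.finish_job())"
```

```text
the job is handed in; nothing more can be done
None
```

The gate was opened, all three flat label cartons were stood upright and pushed home against the back stop in their own lanes, the gate was shut to its stop, and the job was handed in at about 67 s; the rig gave no verdict.

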